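# Check coated witness coupons in the bench micrometer and file them in the tray

### The arm

A 6-joint arm with a two-finger parallel gripper is mounted at the origin on a cart in front of the work surface, level with it; the furniture and walls round the work are solid. World frame = base frame: x ahead of the robot, y to its left, z up, the work surface at z = 0. Lengths are in m, angles in rad, forces in N, time in s.
With the tool pointing down it reaches from about 0.225 to 0.875 m from the base axis. Payload 3.4 kg.
Tool frame: the origin (TCP) lies midway between the tips of the shut fingers; the grasp point (between the pads) lies 19 mm behind it; z points along the fingers, y is the line along which they close (so a half turn about z gives the same grasp; the last joint's range is limited). The gripper opens to 85 mm and grips with 20 to 120 N. Pads are 22 mm wide; open, the fingers measure 114 mm over their backs; the gripper's body (76 mm by 85 mm) begins 54 mm behind the grasp point. The pads swing forward as they close: fully open they stand 13 mm farther back than shut.
Start: joints at [-1.443, 0.276, 1.505, -0, 1.361, -0.121], TCP at [0.142, -0.557, 0.231] pointing down, gripper open.
Joint ranges: [-2.89, 2.89], [-0.75, 2.08], [0.22, 2.7], [-1.18, 4.32], [0.11, 2.71], [-2.7, 2.7]. Speed limits (rad/s): [2.57, 2.57, 3.14, 3.14, 3.14, 3.14].

### API

Orientations are given as a unit quaternion [w, x, y, z].
In Python, from rig import * gives the robot as it stands.
- The arm moves only by the tool apply_moves, never from a script. Its argument "steps" is one flat list of numbers, 4 for each row, row after row: the shift along the world's x, y, z in cm, then the turn about the world's z in degrees. A call has 1 to 8 rows; each row is the pose to reach, as a shift and turn from the pose commanded when the call began; what a row does not reach only later rows make up. A row lasts 1/12 s, in which the tool goes at most 41.7 mm and 7.16 degrees, less where a joint would pass 70% of its speed; a pose out of reach is approached as far as the arm can. A call with a gripper value outside its range is refused whole. "jaw" is the closure in counts, from 0 (fully open) to 255 (shut), set as the call begins (left out, the last holds). The fingers move at their own pace and stop on an object; "newtons" is the grip in N (left out, the last holds). Time passes only in rows, so rows that repeat a pose let the fingers close. It gives the time, the measured TCP pose, the force, the opening and the grip force at its end, in the units of the state.
- get_state(): the state, without advancing time (a new reading comes with each control period).
- get_image(name): name is "side" or "top"; returns the picture (384x512x3 uint8, red, green, blue); there is no depth.
- calibration(name): a dict with "fx", "fy", "cx", "cy" (pixels), "xyz" and "rotation" of the camera in the world. Camera axes: x right, y up, looking along -z (the intrinsics and any distortion apply to the point x, -y, -z); pixel columns grow to the right and rows downward; lengths in m; the calibration is good to about 2 mm. A picture is of the moment at which its call begins. calibration takes no time and is no camera call.
- sign_off(): hands the job in; it is judged then, once.
The state is a dict: "clock": time; "qpos": joint angles; "qd": joint speeds; "effort": joint torques, N m; "position": TCP position; "ee_rot": TCP orientation; "contact_force": force on the tool from outside, world axes, zero at the start; "moment": the same for the moment, N m; "width": finger opening in m; "gripper_force": force on a finger pad.
Only numpy, scipy, OpenCV 4.12 (cv2) and the standard library are available. Lean on these libraries where they do the work, as an engineer would, in place of code of your own. Each camera call takes 0.05 s, during which the arm holds its last target. There are 200 camera calls.

### The job

Check the thickness of every coated coupon on the bench in the micrometer, in the order white, blue, orange so that the read-out logs them in that order (one of them may be missing). The jaws were left nearly shut: open them first, lay the coupon flat with its pad centred under the spindle, turn the black ratchet knob on top (never the thimble below it) clockwise until it slips for a good part of a turn, and back the spindle off by at least a millimetre before you take the coupon out. File each coupon flat in the tray compartment with its own colour, pad in the wide end, and leave the jaws open and everything else where it is.

Things in the scene. Friction and masses are not known exactly. Their poses are not given: they have to be found in the camera images.
- anvil (a point): the measuring point: on the spindle axis, on the top face of the micrometer's steel platen, 30 mm above the bench. x points back to the column, z up. Platen 36 mm wide, from 60 mm in front of the axis (-x) to 18 mm behind it. A coupon laid along x with its pad centre here rests on the platen and its stem sticks out over the front edge into free air, where it can be held
- micrometer: grey bench micrometer, fixed; origin on the bench under the spindle axis. Base 142 x 84 mm, 18 mm high, from 62 mm in front of to 80 mm behind the axis; throat open to -x. Overarm 62 to 84 mm above the bench, 40 mm wide, ends 17 mm in front of the axis; on it the thimble, then the ratchet knob (top 152 mm). Read-out 28 mm or more behind the axis, up to 122 mm high
- spindle: the non-rotating steel spindle, 11 mm across; origin at the centre of its lower (measuring) face. Gap between face and platen = 12 mm - 2 mm per rad of the thimble
- thimble (a joint): steel thimble, 25 mm across, 94 to 122 mm above the bench. Turned clockwise seen from above the value grows and the spindle comes down 2 mm per rad (quick-feed screw). 0 = fully open (gap 12 mm), 2.0 = gap 8 mm; it stays where it is left; 2.4 to 3.4 at the start. It has no slip: turning the thimble itself can crush a coupon
- ratchet (a joint): ratchet knob relative to the thimble: constant while both turn together, grows when the knob is turned on clockwise and slips (at about 0.03 N m; the spindle then presses with about 11 N). Turned anticlockwise the knob takes the thimble back and opens the jaws (at the fully open stop it slips harmlessly). Unlimited turns
- ratchet_grip (a point): middle of the black knurled ratchet knob, the topmost part of the micrometer: upright cylinder 17 mm across, 28 mm tall (124 to 152 mm above the bench), round, to be gripped at any yaw. It sits on the wider thimble: keep the fingertips at least 2 mm above the thimble's top (122 mm). It does not move up or down as it turns
- coupon_a: witness coupon with the white pad, aluminium, 8 mm thick, 40 g: a square pad 26 x 26 mm with a stem 12 mm wide and 95 mm long, lying flat on the bench at the start. Origin at the centre of the pad, half-way up; x along the coupon away from the stem (the stem runs to -x, from 13 to 108 mm), z normal to it. The same either face up. The colour runs 34 mm along from the pad centre into the stem, the rest is bare
- coupon_a_stem (a point): the place to hold the white coupon: on its stem, 85 mm from the pad centre, half-way up
- coupon_b: witness coupon with the blue pad, aluminium, 8 mm thick, 40 g: a square pad 26 x 26 mm with a stem 12 mm wide and 95 mm long, lying flat on the bench at the start. Origin at the centre of the pad, half-way up; x along the coupon away from the stem (the stem runs to -x, from 13 to 108 mm), z normal to it. The same either face up. The colour runs 34 mm along from the pad centre into the stem, the rest is bare
- coupon_b_stem (a point): the place to hold the blue coupon: on its stem, 85 mm from the pad centre, half-way up
- coupon_c: witness coupon with the orange pad, aluminium, 8 mm thick, 40 g: a square pad 26 x 26 mm with a stem 12 mm wide and 95 mm long, lying flat on the bench at the start. Origin at the centre of the pad, half-way up; x along the coupon away from the stem (the stem runs to -x, from 13 to 108 mm), z normal to it. The same either face up. The colour runs 34 mm along from the pad centre into the stem, the rest is bare
- coupon_c_stem (a point): the place to hold the orange coupon: on its stem, 85 mm from the pad centre, half-way up
- tray: grey coupon tray, fixed, 140 (x) x 212 (y) mm, origin under its centre; floor 4 mm above the bench; three compartments along y, 66 mm apart, pads at the +x end. Ribs 6 mm high (top 10 mm above the bench) leave 31 mm round the pad, and 17 mm along the stem from 17 to 47 mm from the pad centre; round the rest of the stem the floor is open for fingers
- slot_a_pad (a point): where the pad centre of the white coupon comes to lie in the compartment with the white inlay on its floor (half-way up the coupon, 8 mm above the bench); x axis the way the coupon's x axis must point
- slot_a_stem (a point): where the point coupon_a_stem comes to lie in that compartment (85 mm from the pad centre)
- slot_b_pad (a point): where the pad centre of the blue coupon comes to lie in the compartment with the blue inlay on its floor (half-way up the coupon, 8 mm above the bench); x axis the way the coupon's x axis must point
- slot_b_stem (a point): where the point coupon_b_stem comes to lie in that compartment (85 mm from the pad centre)
- slot_c_pad (a point): where the pad centre of the orange coupon comes to lie in the compartment with the orange inlay on its floor (half-way up the coupon, 8 mm above the bench); x axis the way the coupon's x axis must point
- slot_c_stem (a point): where the point coupon_c_stem comes to lie in that compartment (85 mm from the pad centre)
- timer: bystander, leave alone: digital bench timer, 30 x 66 x 59 mm, standing behind the work
- marker: bystander, leave alone: blue marker pen lying left of the micrometer
- ballpoint: bystander, leave alone: thin ball-point pen lying in front of the tray
- forceps: bystander, leave alone: steel forceps lying left, near the front edge
- flask: bystander, leave alone: small clear culture flask, pink medium, blue cap, at the right
There are look-alikes about, which are no part of the job. Of the things that look like the micrometer, the larger one is meant. What is shaped like the coupon_b but turquoise is not meant.

How it is judged:
By the outcome, as a careful person would: the job done as asked, in the order asked, and still so for the second after the job is handed in, with the robot touching nothing.
Of coupon_a, coupon_b, coupon_c only 2 to 3 are there at a start; the rules pass over those that are not, and their reading is None.
At some moment in a run one of coupon_a, coupon_b, coupon_c may be knocked a few centimetres aside while the robot is not near it.
Once in a run the grip may slacken for a moment while it holds something.
It also fails if it takes over 210 s, if anything falls off the work surface, if the arm or the gripper's body presses on something with over 40 N, if the wrist force passes 120 N, or if a joint passes its speed limit or range.

## Working session

There is one attempt and no reset: what is moved stays moved. The work goes in short steps, Python scripts to look and compute and a tool call to move; the robot and the scene stay as the last step left them, time stands still between calls to the robot, and variables do not carry over. Pictures are saved under pics/ and viewed, at most 14 in all, crops included, and the job is handed in when it is done.

Besides the shell and the picture viewer there is one more tool, called after "Request:" as name(argument=value, ...), one argument or row to a line, values as JSON. apply_moves: Moves the arm, as the interface text tells. Its arguments: {"type":"object","properties":{"steps":{"type":"array","items":{"type":"number"}},"jaw":{"type":"number"},"newtons":{"type":"number"}},"required":["steps"]}

```bash
mkdir -p pics; ls
python3 - <<'E'
from rig import *
import cv2
for n in("side","top"):
    im=get_image(n); cv2.imwrite(f"pics/{n}0.png",im[:,:,::-1]); c=calibration(n); print(n,c)
s=get_state();print(s)
E
```

```text
pics
side {'fx': 496.55183305537076, 'fy': 496.55183305537076, 'cx': 253.10209270633362, 'cy': 199.78688386999545, 'xyz': array([0.03801002, 0.60771645, 1.26806997]), 'rotation': array([-0.3056306 , -0.09923371,  0.27940643,  0.90480642])}
top {'fx': 476.16342016143204, 'fy': 476.16342016143204, 'cx': 253.66550044168935, 'cy': 192.623513123749, 'xyz': array([ 0.07807426, -0.11765611,  1.77092347]), 'rotation': array([ 0.75686137,  0.09890432, -0.0828956 , -0.6407083 ])}
{'clock': 0.1, 'qpos': array([-1.44298942e+00,  2.76573795e-01,  1.50598216e+00, -2.07561412e-05,
        1.36070908e+00, -1.21004124e-01]), 'qd': array([ 0.00093493, -0.00181448, -0.00352826,  0.00083323, -0.00013468,
        0.00119217]), 'effort': array([ 1.35073202e-03, -4.17699015e+01, -2.46404725e+01, -5.35653612e-05,
        5.85480520e-03,  9.26372621e-06]), 'position': array([ 0.14152121, -0.55683941,  0.23051195]), 'ee_rot': array([-8.36152033e-04,  9.92270992e-01,  1.24086979e-01, -1.29922223e-05]), 'contact_force': array([ 0.27483101, -0.1465008 , -0.38653316]), 'moment': array([ 0.00099419, -0.03448246, -0.004681  ]), 'gripper_force': 0.0, 'width': 0.08560718708419875}
```

View pics/top0.png

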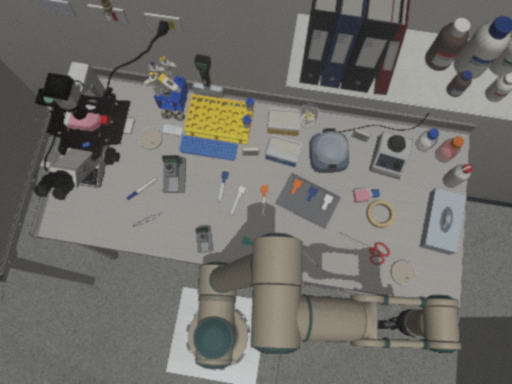

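View pics/side0.png

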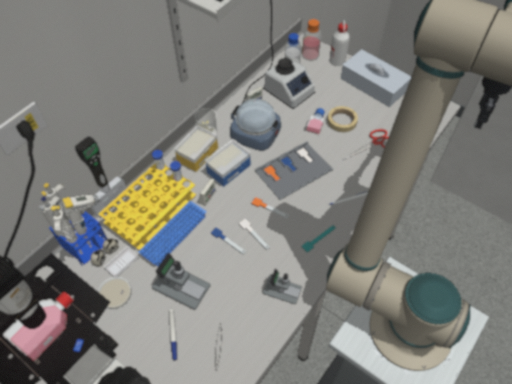

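The candidates in the top view:
- Micrometer: large at (174,174), small look-alike at (205,239). I take the large one.
- Coupons: blue (224,177), white (240,190), orange (264,190). The turquoise look-alike is at (248,241).
- Tray: (308,200), with inlays orange, blue and white.

Next, helpers and a close crop to check.

```bash
cat > h.py <<'E'
from rig import *
import cv2, numpy as np
from scipy.spatial.transform import Rotation as R
C={n:calibration(n) for n in("side","top")}
def rot(c): return R.from_quat(np.roll(c["rotation"],-1))
def ray(n,u,v):
    c=C[n]; d=rot(c).apply([(u-c["cx"])/c["fx"],-(v-c["cy"])/c["fy"],-1]); return c["xyz"],d
def plane(n,uv,z):
    o,d=ray(n,*uv); return o+d*(z-o[2])/d[2]
def proj(n,p):
    c=C[n]; q=rot(c).inv().apply(np.array(p)-c["xyz"]); return np.array([c["cx"]-c["fx"]*q[0]/q[2],c["cy"]+c["fy"]*q[1]/q[2]])
def tri(a,b):
    (o1,d1),(o2,d2)=ray("side",*a),ray("top",*b)
    t=np.linalg.lstsq(np.c_[d1,-d2],o2-o1,rcond=None)[0]; p,q=o1+d1*t[0],o2+d2*t[1]
    return (p+q)/2,np.linalg.norm(p-q)
def crop(n,im,x,y,w,h,k):
    cv2.imwrite(n,cv2.resize(im[y:y+h,x:x+w,::-1],None,fx=k,fy=k,interpolation=cv2.INTER_CUBIC))
E
python3 - <<'E'
from h import *
print(get_state()["position"],proj("top",get_state()["position"]),proj("side",get_state()["position"]))
t=cv2.imread("pics/top0.png")[:,:,::-1]; s=cv2.imread("pics/side0.png")[:,:,::-1]
crop("pics/t1.png",t,140,140,200,120,4); crop("pics/s1.png",s,145,130,200,150,4)
for n,u in(("top",(174,174)),("top",(224,177)),("top",(308,200)),("side",(290,168))): print(plane(n,u,0))
E
```

```text
[ 0.14152121 -0.55683941  0.23051195] [396.43870668 322.00430331] [477.02085098 119.0707787 ]
[0.56291894 0.2799238  0.        ]
[0.58300221 0.0859454  0.        ]
[ 0.54562057 -0.24812198  0.        ]
[ 0.55782729 -0.24815525  0.        ]
```

View pics/t1.png

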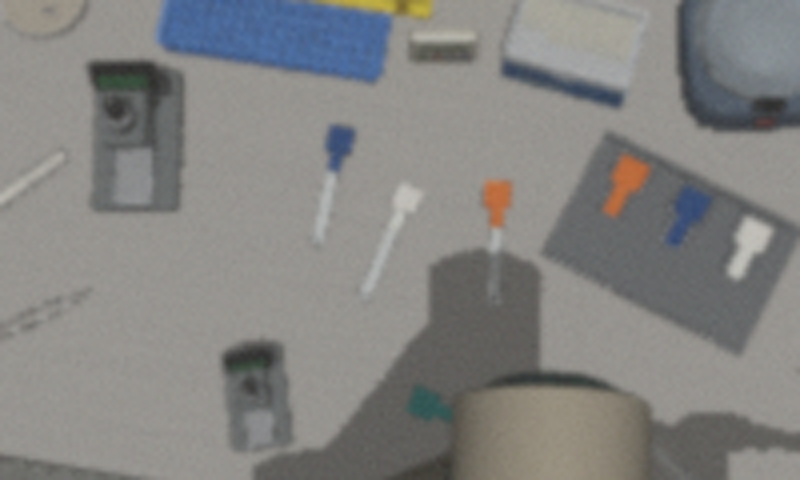

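View pics/s1.png

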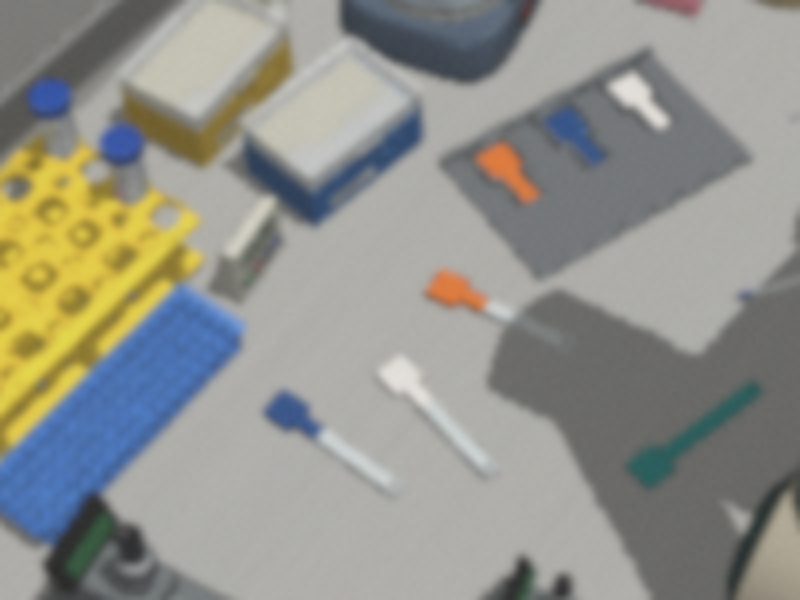

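Top crop (4x, offset 140,140): the large micrometer has its knob at (118,113), platen at (131,178) and read-out behind it at (125,78). Coupons are blue (340,140), white (407,197) and orange (497,195). Inlays are orange (630,172), blue (690,210) and white (750,238). The turquoise look-alike is at (430,403). All three coupons are there. Now I measure.

```bash
cat >> h.py <<'E'
UP=4
def blobs(n,im,x,y,w,h):
    """colour blobs in an upscaled crop -> {colour:[(u,v,area,contour)]}"""
    b=cv2.resize(im[y:y+h,x:x+w],None,fx=UP,fy=UP,interpolation=cv2.INTER_CUBIC)
    H=cv2.cvtColor(b,cv2.COLOR_RGB2HSV).astype(int); hh,s,v=H[...,0],H[...,1],H[...,2]
    M={"white":(v>195)&(s<30),"blue":(hh>105)&(hh<125)&(s>105),"orange":(hh<18)&(s>110)}
    out={}
    for k,m in M.items():
        cs,_=cv2.findContours(m.astype(np.uint8),cv2.RETR_EXTERNAL,cv2.CHAIN_APPROX_NONE)
        for c in cs:
            a=cv2.contourArea(c)/UP**2
            if a<20 or a>300: continue
            c=c[:,0,:]; c=(c+.5)/UP-.5+[x,y]; mo=cv2.moments(c.astype(np.float32)); 
            out.setdefault(k,[]).append((mo["m10"]/mo["m00"],mo["m01"]/mo["m00"],a,c))
    return out
def axis(n,c,z):
    P=np.array([plane(n,p,z)[:2] for p in c]); r=cv2.minAreaRect((P*1e4).astype(np.float32))
    b=cv2.boxPoints(r)/1e4; e=[b[1]-b[0],b[2]-b[1]]; e.sort(key=np.linalg.norm); d=e[1]
    if d[0]<0: d=-d
    return np.round(b.mean(0),4),np.round(np.degrees(np.arctan2(d[1],d[0])),1),np.round([np.linalg.norm(x) for x in e],4)
def look(tag,save=False):
    for n,roi in(("side",(190,120,150,140)),("top",(200,160,150,70))):
        im=get_image(n); 
        if save: cv2.imwrite(f"pics/{tag}{n}.png",im[:,:,::-1])
        report(n,im,roi)
def report(n,im,roi):
    for k,l in blobs(n,im,*roi).items():
        for u,v,a,c in l: print(n,k,np.round([u,v,a],1),"P",np.round(plane(n,(u,v),.008)[:2],4),"rect",*axis(n,c,.008))
E
python3 - <<'E'
from h import *
t=cv2.imread("pics/top0.png")[:,:,::-1]; s=cv2.imread("pics/side0.png")[:,:,::-1]
report("side",s,(190,120,150,140)); report("top",t,(200,160,150,70))
for n,p in(("top",[(240,190),(228,192),(222,188),(264,205),(250,170)]),("side",[(245,223)])):
  im={"top":t,"side":s}[n]
  for u,v in p: print(n,u,v,im[v,u])
E
```

```text
side white [233.6 244.   47.8] P [0.5241 0.085 ] rect [0.5239 0.0849] -1.5 [0.009  0.0621]
side white [250.5 229.2 128.5] P [0.5154 0.0158] rect [0.5015 0.0179] -11.7 [0.0254 0.112 ]
side white [206.6 186.4  30.2] P [ 0.7212 -0.0249] rect [ 0.7216 -0.0254] -79.4 [0.0088 0.0556]
side white [304.  153.9  57.5] P [ 0.5515 -0.3185] rect [ 0.5463 -0.3173] -17.4 [0.0227 0.0564]
side white [224.5 156.8 189.9] P [ 0.7524 -0.1514] rect [ 0.7506 -0.1525] 88.2 [0.0416 0.098 ]
side white [196.8 141.3 175.8] P [ 0.869  -0.1474] rect [ 0.8707 -0.1429] -84.4 [0.0471 0.0894]
side blue [217.3 233.   53.5] P [0.5855 0.0854] rect [0.5817 0.0854] -1.2 [0.0207 0.0388]
side blue [195.2 215.  253.1] P [0.6793 0.0772] rect [0.6738 0.0748] -48.4 [0.0447 0.1024]
side blue [229.7 172.4 152.2] P [ 0.6981 -0.1118] rect [ 0.6949 -0.113 ] 53.5 [0.0752 0.1383]
side blue [287.9 162.5  64.5] P [ 0.5729 -0.2571] rect [ 0.5677 -0.2549] -20.2 [0.0244 0.0566]
side orange [258.1 202.4  72.7] P [ 0.5555 -0.0743] rect [ 0.5523 -0.0749] 8.1 [0.0266 0.0434]
side orange [271.4 171.9  96.3] P [ 0.5929 -0.194 ] rect [ 0.5886 -0.1919] -20.6 [0.0299 0.0609]
top blue [311.6 192.6  51.4] P [ 0.5746 -0.257 ] rect [ 0.5686 -0.2546] -17.8 [0.0243 0.0551]
top blue [224.4 175.4  23.5] P [0.5875 0.0846] rect [0.5827 0.0845] -1.6 [0.0174 0.0358]
top orange [263.9 189.5  48. ] P [ 0.5566 -0.0749] rect [ 0.553  -0.0761] 9.3 [0.024  0.0427]
top orange [296.  185.1  78.4] P [ 0.5944 -0.1941] rect [ 0.5898 -0.1922] -19.5 [0.0293 0.0603]
top 240 190 [191 188 184]
top 228 192 [153 148 144]
top 222 188 [172 175 173]
top 264 205 [109 110 110]
top 250 170 [150 148 142]
side 245 223 [226 224 219]
```

```bash
cat >> h.py <<'E'
def rect(n,im,z,x0,x1,y0,y1,k=2):
    """metric picture: k px/mm, up=+x, left=+y"""
    W=np.array([(x1,y1),(x1,y0),(x0,y0),(x0,y1)]); src=np.float32([proj(n,(*w,z)) for w in W])
    w,h=int((y1-y0)*1e3*k),int((x1-x0)*1e3*k)
    return cv2.warpPerspective(im,cv2.getPerspectiveTransform(src,np.float32([(0,0),(w,0),(w,h),(0,h)])),(w,h),flags=cv2.INTER_CUBIC)
E
python3 - <<'E'
from h import *
t=cv2.imread("pics/top0.png"); s=cv2.imread("pics/side0.png")
row=lambda n,im:np.hstack([rect(n,im,z,.46,.70,.21,.34,2) for z in(.018,.030,.152)])
cv2.imwrite("pics/mic.png",cv2.resize(np.hstack([row("top",t)]),None,fx=1,fy=1))
A=np.vstack([rect("top",t,.004,.43,.66,-.38,-.12,2.2),]);B=rect("side",s,.004,.43,.66,-.38,-.12,2.2)
a=np.vstack([row("top",t)]); 
c=rect("side",s,.018,.46,.70,.21,.34,2)
cv2.imwrite("pics/comp.png",np.vstack([cv2.resize(np.hstack([a,c]),(800,int(480*800/1040))),cv2.resize(np.hstack([A,B]),(800,230))]))
E
```

```text
(no output)
```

View pics/mic.png

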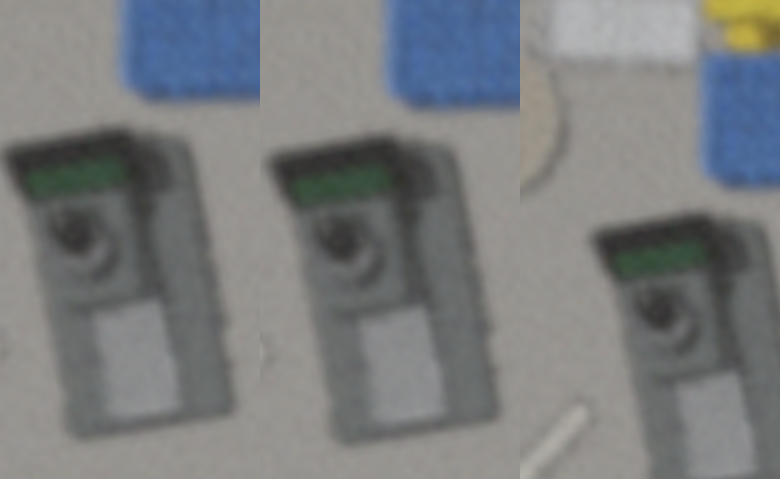

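Micrometer, from the metric top view (2 px/mm): base front corners at (68,438) and (233,413), platen front at (116,424) and (184,413), knob top at (135,303). All three put the axis near (0.549, 0.2735) with yaw about 8.8°. Moving above the knob now.

Request:
apply_moves(
  steps=[13.5, 27.7, 0, 0, 13.5, 27.7, 0, 0, 13.5, 27.7, 0, 0, 13.5, 27.7, 0, 0, 13.5, 27.7, 0, 0, 13.5, 27.7, 0, 0, 13.5, 27.7, 0, 0, 13.5, 27.7, 0, 0],
  jaw=0,
  newtons=40,
)

```text
clock: 0.77
position: [0.277, -0.2751, 0.2309]
ee_rot: [-0.002, 0.992, 0.125, 0.0]
contact_force: [-0.4, 0.4, -0.4]
width: 0.0856
gripper_force: 0.0
```

Request:
apply_moves(
  steps=[13.5, 27.7, 0, 0, 13.5, 27.7, 0, 0, 13.5, 27.7, 0, 0, 13.5, 27.7, 0, 0, 13.5, 27.7, 0, 0, 13.5, 27.7, 0, 0, 13.5, 27.7, 0, 0, 13.5, 27.7, 0, 0],
)

```text
clock: 1.43
position: [0.4128, 0.0011, 0.2312]
ee_rot: [-0.001, 0.992, 0.126, 0.001]
contact_force: [-0.1, 0.4, 0.3]
width: 0.0852
gripper_force: 0.0
```

Request:
apply_moves(
  steps=[13.7, 27.6, 0, 0, 13.7, 27.6, 0, 0, 13.7, 27.6, 0, 0, 13.7, 27.6, 0, 0, 13.7, 27.6, 0, 0, 13.7, 27.6, 0, 0, 13.7, 27.6, 0, 0, 13.7, 27.6, 0, 0],
)

```text
clock: 2.1
position: [0.5503, 0.2777, 0.2302]
ee_rot: [-0.001, 0.992, 0.125, 0.001]
contact_force: [0.4, -0.7, 0.5]
width: 0.085
gripper_force: 0.0
```

Request:
apply_moves(
  steps=[0, 0, -3.5, 0, 0, 0, -7, 0, 0, 0, -10.2, 0, 0, 0, -10.2, 0, 0, 0, -10.2, 0],
)

```text
clock: 2.52
position: [0.5472, 0.2722, 0.1276]
ee_rot: [0.001, 0.992, 0.124, -0.002]
contact_force: [0.1, -0.2, 0.7]
width: 0.0859
gripper_force: 0.0
```

Run:
```python
from h import *
print(get_state()["position"],get_state()["contact_force"])
s=get_image("side");t=get_image("top")
cv2.imwrite("pics/k.png",np.hstack([cv2.resize(i[y:y+75,x:x+75,::-1],None,fx=5,fy=5) for i,x,y in((s,140,230),(t,140,130))]))
cv2.imwrite("pics/tA.png",t[:,:,::-1]);cv2.imwrite("pics/sA.png",s[:,:,::-1])
```

```text
[0.5471975  0.27221204 0.12759344] [ 0.09360501 -0.23708671  0.71488641]
```

View pics/k.png

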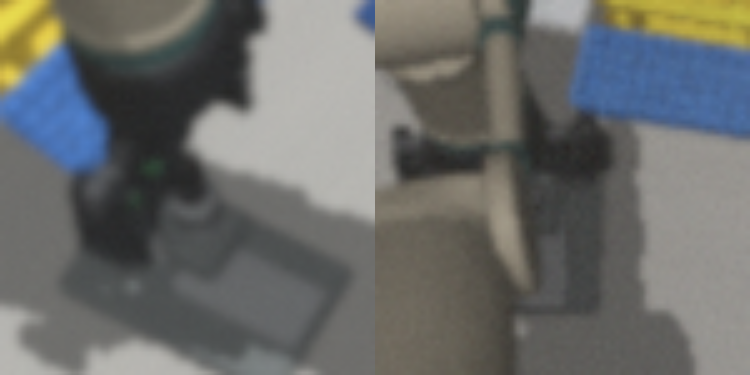

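The fingers straddle the knob, with the thimble visible at (205,215) in the left panel. Closing.

Request:
apply_moves(
  steps=[0, 0, 0, 0, 0, 0, 0, 0, 0, 0, 0, 0, 0, 0, 0, 0, 0, 0, 0, 0, 0, 0, 0, 0, 0, 0, 0, 0, 0, 0, 0, 0],
  jaw=255,
  newtons=30,
)

```text
clock: 3.28
position: [0.5486, 0.2734, 0.13]
ee_rot: [-0.001, 0.992, 0.124, 0.0]
contact_force: [-1.5, 1.6, 4.5]
width: 0.0158
gripper_force: 29.8
```

Run:
```python
from h import *
s=get_state(); print(s["position"],s["contact_force"],s["moment"],s["width"],s["gripper_force"])
t=cv2.imread("pics/tA.png")[:,:,::-1]; si=cv2.imread("pics/sA.png")[:,:,::-1]
report("side",si,(190,120,150,140)); report("top",t,(200,160,150,70))
```

```text
[0.54860746 0.2734303  0.12998697] [-1.53077745  1.57577318  4.46549621] [ 0.35803682  0.31066207 -0.02955213] 0.015829960463873107 29.824746251106262
side white [233.9 244.   69.1] P [0.5235 0.0846] rect [0.5237 0.0846] -1.1 [0.0121 0.0658]
side white [251.4 229.9 163.4] P [0.512  0.0162] rect [0.501  0.0177] -11.7 [0.0271 0.1159]
side white [276.1 209.9  56.7] P [ 0.4954 -0.0853] rect [ 0.4953 -0.0855] 7.9 [0.0116 0.065 ]
side white [206.6 186.   43. ] P [ 0.7222 -0.0261] rect [ 0.7225 -0.0257] -81.4 [0.0119 0.0584]
side white [223.5 146.   24.9] P [ 0.7845 -0.1853] rect [ 0.7846 -0.185 ] 84.6 [0.0086 0.0695]
side blue [217.3 233.   54.6] P [0.5856 0.0853] rect [0.5817 0.0855] -1.5 [0.0211 0.0388]
side blue [195.8 215.7 229.9] P [0.6762 0.078 ] rect [0.6695 0.0791] -48.4 [0.0454 0.0755]
side blue [211.6 173.   29.1] P [ 0.7428 -0.0748] rect [ 0.7441 -0.0746] -7.3 [0.0114 0.0432]
side orange [261.6 204.5  23.7] P [ 0.5423 -0.0744] rect [ 0.5435 -0.0729] 37.1 [0.0147 0.0283]
top blue [311.6 192.6  50.8] P [ 0.5747 -0.257 ] rect [ 0.5684 -0.2546] -17.8 [0.0243 0.0548]
top blue [224.4 175.5  25.1] P [0.5869 0.0846] rect [0.5822 0.085 ] -3.2 [0.0177 0.0368]
top orange [263.9 189.5  47.8] P [ 0.5567 -0.0749] rect [ 0.553  -0.0761] 9.3 [0.024  0.0427]
top orange [296.  185.1  78. ] P [ 0.5944 -0.1941] rect [ 0.5896 -0.1927] -17.3 [0.0297 0.0602]
```

Gripped and centred, lateral force under 2 N. Opening the jaws, anticlockwise 200°.

Request:
apply_moves(
  steps=[0, 0, 0, 7, 0, 0, 0, 14, 0, 0, 0, 21, 0, 0, 0, 28, 0, 0, 0, 35, 0, 0, 0, 42, 0, 0, 0, 49, 0, 0, 0, 50],
)

```text
clock: 3.95
position: [0.5487, 0.2733, 0.13]
ee_rot: [-0.0, 0.846, 0.533, 0.001]
contact_force: [-1.9, 2.0, 4.7]
width: 0.0154
gripper_force: 29.9
```

Request:
apply_moves(
  steps=[0, 0, 0, 7, 0, 0, 0, 14, 0, 0, 0, 21, 0, 0, 0, 28, 0, 0, 0, 35, 0, 0, 0, 42, 0, 0, 0, 49, 0, 0, 0, 50],
)

```text
clock: 4.62
position: [0.549, 0.2733, 0.13]
ee_rot: [0.0, 0.543, 0.84, 0.001]
contact_force: [-1.7, 3.1, 5.8]
width: 0.0153
gripper_force: 29.9
```

Request:
apply_moves(
  steps=[0, 0, 0, 7, 0, 0, 0, 14, 0, 0, 0, 21, 0, 0, 0, 28, 0, 0, 0, 35, 0, 0, 0, 42, 0, 0, 0, 49, 0, 0, 0, 50],
)

```text
clock: 5.28
position: [0.5491, 0.2735, 0.13]
ee_rot: [0.001, 0.137, 0.991, 0.001]
contact_force: [-0.7, 2.5, 5.1]
width: 0.016
gripper_force: 29.9
```

Request:
apply_moves(
  steps=[0, 0, 0, 7, 0, 0, 0, 14, 0, 0, 0, 21, 0, 0, 0, 28, 0, 0, 0, 35, 0, 0, 0, 42, 0, 0, 0, 49, 0, 0, 0, 50],
)

```text
clock: 5.95
position: [0.549, 0.2737, 0.13]
ee_rot: [0.001, -0.294, 0.956, 0.001]
contact_force: [-1.3, 3.1, 5.4]
width: 0.0156
gripper_force: 29.9
```

Request:
apply_moves(
  steps=[0, 0, 0, 0, 0, 0, 0, 0, 0, 0, 0, 0, 0, 0, 0, 0, 0, 0, 5, 0, 0, 0, 9, 0, 0, 0, 11, 0, 0, 0, 11, 0],
  jaw=0,
)

```text
clock: 6.62
position: [0.552, 0.2736, 0.2462]
ee_rot: [0.006, -0.294, 0.956, 0.0]
contact_force: [1.2, 0.1, 0.7]
width: 0.0852
gripper_force: 0.0
```

```bash
cat >> h.py <<'E'
def coupon(n,im,box,z=.008,k=2,thr=None,mode="bright",yaw0=0,dbg=False):
    """box x0,x1,y0,y1 world; metric mask -> axis yaw, pad centre by front end and widest step"""
    r=rect(n,im,z,*box,k); f=r.astype(np.float32)
    bg=np.median(f.reshape(-1,3),0); d=np.abs(f-bg).max(2) if mode=="diff" else f.min(2)-bg.min()
    d=cv2.GaussianBlur(np.clip(d,0,255),(0,0),1); m=(d>(thr or .45*np.percentile(d,99))).astype(np.uint8)
    N,l,st,_=cv2.connectedComponentsWithStats(m); i=1+np.argmax(st[1:,4]); v,u=np.nonzero(l==i)
    P=np.c_[box[1]-(v+.5)/k/1e3, box[3]-(u+.5)/k/1e3]
    best=None
    c=P.mean(0); w=np.linalg.eigh(np.cov((P-c).T))[1][:,1]; w=w if w[0]>0 else -w
    s=(P-c)@w; q=(P-c)@[-w[1],w[0]]
    # refine the axis on the centre line
    b=np.arange(s.min()+.003,s.max()-.003,.002); mid=np.array([(q[(s>=x)&(s<x+.002)].min()+q[(s>=x)&(s<x+.002)].max())/2 for x in b]); p=np.polyfit(b+.001,mid,1)
    wd=np.array([np.ptp(q[(s>=x)&(s<x+.002)]) for x in b]); pad=b[wd>(wd.max()*.7)]; 
    yaw=np.arctan2(w[1],w[0])+p[0]; e=np.array([np.cos(yaw),np.sin(yaw)]); c=c+p[1]*np.array([-w[1],w[0]])
    print(n,"yaw",round(np.degrees(yaw),1),"front",np.round(c+e*s.max(),4),"rear",np.round(c+e*s.min(),4),"len",round(np.ptp(s),4),"padw",round(wd.max(),4),"pad from",round(s.max()-pad.min(),4),"PADmid",np.round(c+e*(s.max()+s.min())/2+e*(.0475),4))
E
python3 - <<'E'
from h import *
L=lambda f:cv2.imread(f"pics/{f}.png")[:,:,::-1]
for n,f in(("top","top0"),("side","side0"),("side","sA")):
    print(f); coupon(n,L(f),(.43,.60,-.03,.058)); coupon(n,L(f),(.45,.62,.06,.12),mode="diff")
E
```

```text
top0
top yaw -12.9 front [0.5568 0.0081] rear [0.4467 0.0333] len 0.113 padw 0.0244 pad from 0.024 PADmid [0.548  0.0101]
top yaw -1.0 front [0.6052 0.0841] rear [0.5593 0.0848] len 0.0459 padw 0.0265 pad from 0.0289 PADmid [0.6297 0.0837]
side0
side yaw -13.4 front [0.5558 0.0058] rear [0.4476 0.0316] len 0.1113 padw 0.0245 pad from 0.0263 PADmid [0.5479 0.0077]
side yaw -2.8 front [0.6046 0.0845] rear [0.5585 0.0868] len 0.0462 padw 0.0277 pad from 0.0292 PADmid [0.629  0.0833]
sA
side yaw -13.4 front [0.556  0.0057] rear [0.4472 0.0316] len 0.1119 padw 0.0252 pad from 0.0269 PADmid [0.5478 0.0077]
side yaw -2.6 front [0.6043 0.0846] rear [0.5585 0.0867] len 0.0458 padw 0.0277 pad from 0.0288 PADmid [0.6289 0.0835]
```

White coupon: yaw −13.1°, pad centre near (0.545, 0.010), hold point near (0.462, 0.029). Moving over it.

Request:
apply_moves(
  steps=[-2.2, -6, 0, -7, -4.4, -12, 0, -14, -6.5, -18, 0, -21, -8.7, -24.4, 0, -28, -8.7, -24.4, 0, -35, -8.7, -24.4, 0, -42, -8.7, -24.4, 0, -47.3, -8.7, -24.4, 0, -47.3],
  jaw=120,
)

```text
clock: 7.28
position: [0.46, 0.0259, 0.2389]
ee_rot: [-0.001, 0.117, 0.993, -0.001]
contact_force: [-0.1, 1.1, 0.2]
width: 0.0453
gripper_force: 0.0
```

Request:
apply_moves(
  steps=[0, 0, -4, 0, 0, 0, -8, 0, 0, 0, -12, 0, 0, 0, -16, 0, 0, 0, -18.5, 0, 0, 0, -18.5, 0, 0, 0, -18.5, 0, 0, 0, -18.5, 0],
)

```text
clock: 7.95
position: [0.4632, 0.0291, 0.0554]
ee_rot: [0.001, 0.113, 0.994, 0.0]
contact_force: [-0.1, 0.6, 0.2]
width: 0.0454
gripper_force: 0.0
```

Run:
```python
from h import *
s=get_state(); print(s["position"],s["ee_rot"],s["width"])
im=get_image("side"); p=proj("side",s["position"]); x,y=int(p[0])-75,int(p[1])-60; print(p,x,y)
crop("pics/w1.png",im,x,y,150,110,5)
cv2.imwrite("pics/sB.png",im[:,:,::-1])
coupon("side",im,(.43,.60,-.03,.058))
```

```text
[0.4631516  0.02907379 0.05537486] [1.16352308e-03 1.12952625e-01 9.93599684e-01 1.39960558e-04] 0.04539570174438513
[262.08318268 233.32839582] 187 173
side yaw -87.8 front [ 0.4504 -0.0298] rear [0.4475 0.0448] len 0.0746 padw 0.047 pad from 0.0636 PADmid [ 0.4508 -0.04  ]
```

View pics/w1.png

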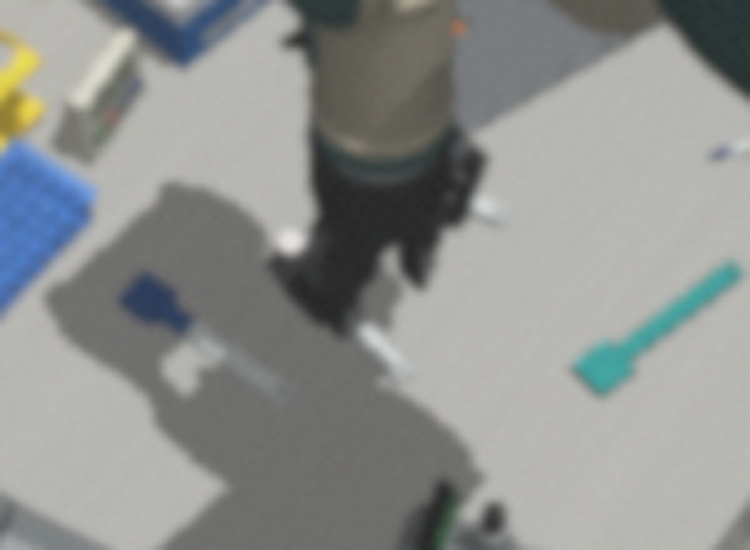

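The white stem runs between the fingers at (375,340). Descending and gripping.

Request:
apply_moves(
  steps=[0, 0, -2, 0, 0, 0, -4, 0, 0, 0, -5.1, 0, 0, 0, -5.1, 0, 0, 0, -5.1, 0],
)

```text
clock: 8.42
position: [0.4628, 0.0287, 0.0046]
ee_rot: [0.001, 0.113, 0.994, 0.0]
contact_force: [0.0, -0.1, 0.9]
width: 0.0453
gripper_force: 0.0
```

Request:
apply_moves(
  steps=[0, 0, 0, 0, 0, 0, 0, 0, 0, 0, 0, 0, 0, 0, 0, 0, 0, 0, 0, 0, 0, 0, 0, 0],
  jaw=255,
  newtons=50,
)

```text
clock: 8.92
position: [0.4627, 0.0286, 0.0047]
ee_rot: [0.001, 0.114, 0.994, 0.0]
contact_force: [-1.2, 0.7, 6.6]
width: 0.0092
gripper_force: 48.9
```

Request:
apply_moves(
  steps=[0, 0, 3, 0, 0, 0, 7, 0, 0, 0, 11, 0, 0, 0, 15, 0, 0, 0, 15, 0, 0, 0, 15, 0],
)

```text
clock: 9.42
position: [0.4636, 0.0285, 0.1564]
ee_rot: [0.004, 0.114, 0.994, 0.0]
contact_force: [-0.5, -0.5, -0.3]
width: 0.0093
gripper_force: 49.0
```

Run:
```python
from h import *
for u in((195.5,225),(211,225),(213,251),(197,252)): print(np.round(plane("top",u,0.01),3))
s=get_state(); print(s["position"],s["contact_force"],s["width"])
im=get_image("side"); p=proj("side",s["position"]); x,y=int(p[0])-60,int(p[1])-45; print(p,x,y)
crop("pics/w2.png",im,x,y,120,90,5)
```

```text
[0.377 0.156 0.01 ]
[0.387 0.099 0.01 ]
[0.292 0.073 0.01 ]
[0.279 0.131 0.01 ]
[0.46355332 0.02851618 0.15640289] [-0.48800834 -0.51421073 -0.32030196] 0.009320675366417366
[262.32040666 213.74515553] 202 168
```

View pics/w2.png

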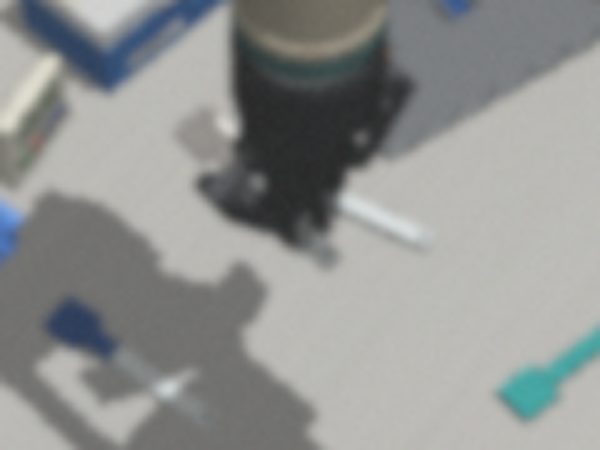

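Coupon held: pad at (228,125), stem end at (325,255). The bar at (380,220) is the orange stem on the bench. Moving in front of the micrometer.

Request:
apply_moves(
  steps=[-1, 3.5, 0, 3, -2, 7, 0, 6, -3.2, 10.5, 0, 10, -4.2, 14, 0, 14, -5.3, 17.5, 0, 18, -6.7, 22.1, 0, 22, -6.7, 22.1, -4, 22, -6.7, 22.1, -8, 22],
)

```text
clock: 10.13
position: [0.3945, 0.2529, 0.0728]
ee_rot: [0.002, -0.08, 0.997, 0.001]
contact_force: [0.6, 0.2, -1.0]
width: 0.0096
gripper_force: 49.0
```

Request:
apply_moves(
  steps=[0, 0, -3, 0, 0, 0, -4, 0, 0, 0, -4, 0, 0, 0, -4, 0],
)

```text
clock: 10.47
position: [0.3931, 0.2491, 0.0318]
ee_rot: [-0.002, -0.078, 0.997, -0.001]
contact_force: [-0.1, 0.3, -0.0]
width: 0.0097
gripper_force: 49.1
```

Run:
```python
from h import *
s=get_state(); P=s["position"]; print(P,s["ee_rot"],s["contact_force"],s["width"])
yaw=np.radians(8.8); e=np.array([np.cos(yaw),np.sin(yaw),0])
pad=P+.085*e
big=[]
for n in("side","top"):
    im=get_image(n); cv2.imwrite(f"pics/{n}C.png",im[:,:,::-1]); q=proj(n,pad); print(n,np.round(q,1),np.round(proj(n,P),1))
    x,y=int(q[0])-35,int(q[1])-40; print(x,y)
    big.append(cv2.resize(im[y:y+80,x:x+70,::-1],None,fx=5,fy=5,interpolation=cv2.INTER_CUBIC))
cv2.imwrite("pics/w3.png",np.hstack(big))
```

```text
[0.39310104 0.24905193 0.03175201] [-2.13565551e-03 -7.81071458e-02  9.96942439e-01 -6.96713390e-04] [-0.06553723  0.29167448 -0.01267612] 0.009687724130494091
side [205.5 295. ] [233.  309.4]
170 255
top [172.5 193.7] [171.3 215.8]
137 153
```

View pics/w3.png

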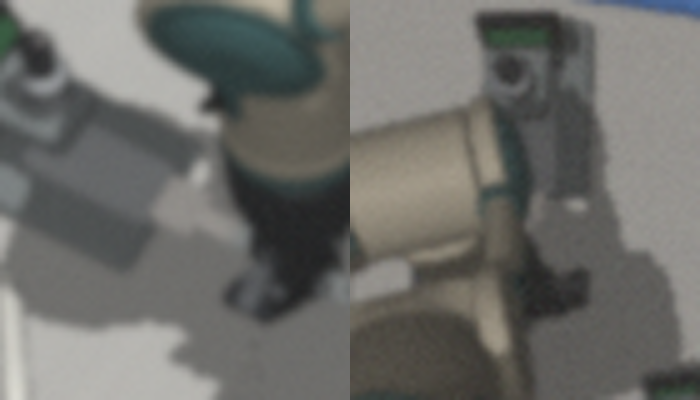

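Side panel: the pad is at (178,205), which is full-frame px (205.6,296) against a predicted (205.5,295), so the grasp offset is right. The pad front sits just at the platen edge, so I raise it slightly, then slide in.

Request:
apply_moves(
  steps=[0, 0, 0.5, 0, 0, 0, 0.5, 0, 0, 0, 0.5, 0, 0, 0, 0.5, 0],
)

```text
clock: 10.9
position: [0.3954, 0.2499, 0.0393]
ee_rot: [0.001, -0.078, 0.997, 0.0]
contact_force: [-0.5, 0.2, -1.1]
width: 0.0096
gripper_force: 49.1
```

Request:
apply_moves(
  steps=[1.2, 0.19, 0, 0, 2.4, 0.38, 0, 0, 3.6, 0.57, 0, 0, 4.8, 0.76, 0, 0, 6, 0.95, 0, 0, 7.2, 1.14, 0, 0, 7.2, 1.14, 0, 0, 7.2, 1.14, 0, 0],
)

```text
clock: 11.57
position: [0.4673, 0.2611, 0.038]
ee_rot: [-0.0, -0.078, 0.997, 0.0]
contact_force: [0.2, -0.1, -0.6]
width: 0.0098
gripper_force: 49.1
```

Request:
apply_moves(
  steps=[-0.2, -0.05, -0.1, 0, -0.2, -0.05, -0.2, 0, -0.2, -0.05, -0.3, 0, -0.2, -0.05, -0.3, 0, -0.2, -0.05, -0.3, 0],
)

```text
clock: 11.98
position: [0.4641, 0.2606, 0.0354]
ee_rot: [-0.0, -0.078, 0.997, 0.0]
contact_force: [-0.2, 0.4, -0.9]
width: 0.0095
gripper_force: 49.1
```

Request:
apply_moves(
  steps=[0.1, 0, -0.1, 0, 0.1, 0, -0.1, 0, 0.1, 0, -0.1, 0],
)

```text
clock: 12.23
position: [0.4654, 0.2606, 0.0345]
ee_rot: [-0.0, -0.078, 0.997, 0.0]
contact_force: [-1.6, 0.5, 1.3]
width: 0.0097
gripper_force: 49.4
```

Request:
apply_moves(
  steps=[0, 0, 0, 0, 0, 0, 0, 0, 0, 0, 0, 0, 0, 0, 0, 0],
  jaw=120,
)

```text
clock: 12.57
position: [0.4657, 0.2606, 0.0343]
ee_rot: [0.0, -0.078, 0.997, 0.0]
contact_force: [0.7, -0.1, -1.4]
width: 0.045
gripper_force: 0.0
```

Request:
apply_moves(
  steps=[0, 0, 4, 0, 0, 0, 8, 0, 0, 0, 12, 7, 0, 0, 16, 14, 0, 0, 20, 21, 0, 0, 20, 28, 0, 0, 20, 35, 0, 0, 20, 42],
  jaw=0,
)

```text
clock: 13.23
position: [0.466, 0.2607, 0.2355]
ee_rot: [0.001, -0.433, 0.901, -0.0]
contact_force: [-0.6, 0.5, 0.2]
width: 0.0855
gripper_force: 0.0
```

Run:
```python
from h import *
s=get_state(); print(s["position"],s["ee_rot"])
yaw=np.radians(8.8); e=np.array([np.cos(yaw),np.sin(yaw),0]); A=np.array([.549,.2735,.038])
big=[]
for n in("side","top"):
    im=get_image(n); cv2.imwrite(f"pics/{n}D.png",im[:,:,::-1]); q=proj(n,A-.06*e); print(n,"axis,-34,-108:",*[np.round(proj(n,A+d*e),1) for d in(0,-.034,-.108)])
    x,y=int(q[0])-35,int(q[1])-35; print(x,y)
    big.append(cv2.resize(im[y:y+70,x:x+70,::-1],None,fx=5,fy=5,interpolation=cv2.INTER_CUBIC))
cv2.imwrite("pics/w4.png",np.hstack(big))
```

```text
[0.46595471 0.2606824  0.23549902] [ 1.20405543e-03 -4.32872253e-01  9.01454468e-01 -7.42142109e-05]
side axis,-34,-108: [182.3 282.2] [192.9 287.8] [216.6 300.1]
166 257
top axis,-34,-108: [173.3 174.8] [172.8 183.4] [171.7 202.4]
137 155
```

View pics/w4.png

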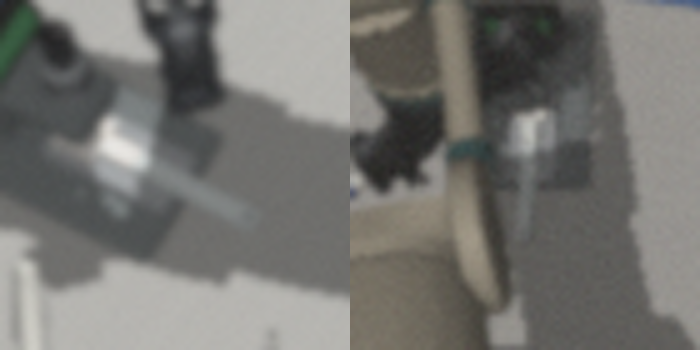

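The stem end shows at side (256,220) and top (522,240), within about 1.5 mm of the prediction. The coupon is placed. Now the knob.

Request:
apply_moves(
  steps=[4, 0.6, 0, 7, 8.3, 1.3, 0, 14, 8.3, 1.3, 0, 21, 8.3, 1.3, 0, 28, 8.3, 1.3, -3, 31, 8.3, 1.3, -7, 31, 8.3, 1.3, -10.6, 31, 8.3, 1.3, -10.6, 31],
)

```text
clock: 14.0
position: [0.5432, 0.2715, 0.1207]
ee_rot: [-0.007, -0.655, 0.756, 0.003]
contact_force: [-1.9, -0.4, -0.7]
width: 0.0854
gripper_force: 0.0
```

Request:
apply_moves(
  steps=[0, 0, 0, 0, 0, 0, 0, 0, 0, 0, 0, 0],
)

```text
clock: 14.25
position: [0.5506, 0.2743, 0.1311]
ee_rot: [0.002, -0.655, 0.755, -0.001]
contact_force: [0.1, 0.1, -0.4]
width: 0.0854
gripper_force: 0.0
```

Request:
apply_moves(
  steps=[-0.1, -0.1, -0.1, 0, -0.1, -0.1, -0.1, 0, -0.1, -0.1, -0.1, 0, -0.1, -0.1, -0.1, 0, -0.1, -0.1, -0.1, 0, -0.1, -0.1, -0.1, 0, -0.1, -0.1, -0.1, 0, -0.1, -0.1, -0.1, 0],
  jaw=255,
  newtons=30,
)

```text
clock: 14.92
position: [0.5485, 0.2725, 0.1278]
ee_rot: [0.001, -0.656, 0.755, -0.001]
contact_force: [1.6, -0.5, 1.7]
width: 0.0159
gripper_force: 30.3
```

Request:
apply_moves(
  steps=[0, 0, 0, -7, 0, 0, 0, -14, 0, 0, 0, -21, 0, 0, 0, -28, 0, 0, 0, -35, 0, 0, 0, -42, 0, 0, 0, -49, 0, 0, 0, -56],
)

```text
clock: 15.58
position: [0.5477, 0.2732, 0.1278]
ee_rot: [0.0, -0.222, 0.975, 0.001]
contact_force: [0.2, 1.1, 2.1]
width: 0.0158
gripper_force: 30.4
```

Request:
apply_moves(
  steps=[0, 0, 0, -7, 0, 0, 0, -14, 0, 0, 0, -21, 0, 0, 0, -28, 0, 0, 0, -35, 0, 0, 0, -42, 0, 0, 0, -49, 0, 0, 0, -56],
)

```text
clock: 16.25
position: [0.5477, 0.2742, 0.1278]
ee_rot: [-0.0, 0.262, 0.965, 0.002]
contact_force: [-0.4, 3.2, 1.6]
width: 0.0157
gripper_force: 30.3
```

Run:
```python
from h import *
s=get_state(); print(s["moment"],s["contact_force"],s["qpos"])
```

```text
[ 0.56617807 -0.10138734  0.02634575] [-0.35388516  3.19987543  1.59887303] [ 0.34887765  0.40167107  1.58135515  0.00308449  1.15672749 -0.69226875]
```

Request:
apply_moves(
  steps=[0, 0, 0, -7, 0, 0, 0, -14, 0, 0, 0, -21, 0, 0, 0, -28, 0, 0, 0, -35, 0, 0, 0, -42, 0, 0, 0, -49, 0, 0, 0, -56],
)

```text
clock: 16.92
position: [0.5486, 0.2747, 0.1278]
ee_rot: [-0.0, 0.685, 0.729, 0.002]
contact_force: [2.7, 5.4, 0.7]
width: 0.0157
gripper_force: 30.2
```

Request:
apply_moves(
  steps=[0, 0, 0, -7, 0, 0, 0, -14, 0, 0, 0, -21, 0, 0, 0, -28, 0, 0, 0, -35, 0, 0, 0, -42, 0, 0, 0, -49, 0, 0, 0, -56],
)

```text
clock: 17.58
position: [0.5496, 0.2742, 0.1279]
ee_rot: [-0.001, 0.947, 0.322, 0.003]
contact_force: [3.7, 1.8, 0.2]
width: 0.016
gripper_force: 30.1
```

Request:
apply_moves(
  steps=[0, 0, 0, -7, 0, 0, 0, -14, 0, 0, 0, -21, 0, 0, 0, -28, 0, 0, 0, -35, 0, 0, 0, -42, 0, 0, 0, -49, 0, 0, 0, -56],
)

```text
clock: 18.25
position: [0.5497, 0.2732, 0.1278]
ee_rot: [-0.001, 0.987, -0.16, 0.002]
contact_force: [4.4, 0.1, 0.1]
width: 0.0157
gripper_force: 30.1
```

Run:
```python
from h import *
s=get_state(); print(s["moment"],s["contact_force"],s["qpos"])
```

```text
[ 0.04543023 -0.65712893  0.0355109 ] [4.39029501 0.12812724 0.11863675] [ 3.48121547e-01  4.02282591e-01  1.58027855e+00 -2.66955645e-04
  1.15443554e+00  2.23993924e+00]
```

Turned 280° so far, with torque at about 0.035 N·m, so it is slipping. Adding 20° more, then backing off 100°.

Request:
apply_moves(
  steps=[0, 0, 0, -7, 0, 0, 0, -14, 0, 0, 0, -20, 0, 0, 0, -20],
)

```text
clock: 18.58
position: [0.5495, 0.2729, 0.1278]
ee_rot: [-0.001, 0.945, -0.327, 0.002]
contact_force: [4.8, 0.1, 0.9]
width: 0.0159
gripper_force: 30.1
```

Request:
apply_moves(
  steps=[0, 0, 0, 7, 0, 0, 0, 14, 0, 0, 0, 21, 0, 0, 0, 28, 0, 0, 0, 35, 0, 0, 0, 42, 0, 0, 0, 49, 0, 0, 0, 56],
)

```text
clock: 19.25
position: [0.5497, 0.2739, 0.1279]
ee_rot: [-0.001, 0.987, 0.16, 0.002]
contact_force: [4.3, 0.9, 0.3]
width: 0.0159
gripper_force: 30.1
```

Request:
apply_moves(
  steps=[0, 0, 0, 7, 0, 0, 0, 14, 0, 0, 0, 21, 0, 0, 0, 28, 0, 0, 0, 35, 0, 0, 0, 42, 0, 0, 0, 49, 0, 0, 0, 49],
)

```text
clock: 19.92
position: [0.5491, 0.2746, 0.1279]
ee_rot: [-0.001, 0.832, 0.554, 0.003]
contact_force: [3.5, 3.9, 0.2]
width: 0.0156
gripper_force: 30.1
```

Request:
apply_moves(
  steps=[0, 0, 0, 0, 0, 0, 0, 0, 0, 0, 0, 0, 0, 0, 0, 0, 0, 0, 4, 0, 0, 0, 8, 0, 0, 0, 10.7, 0, 0, 0, 10.7, 0],
  jaw=0,
)

```text
clock: 20.58
position: [0.5506, 0.2737, 0.2413]
ee_rot: [0.001, 0.834, 0.552, 0.006]
contact_force: [0.7, -0.4, 0.5]
width: 0.0856
gripper_force: 0.0
```

Run:
```python
from h import *
s=get_state(); print(s["position"],s["ee_rot"],s["qpos"])
im=get_image("side"); crop("pics/m1.png",im,150,240,80,75,5)
L=lambda f:cv2.imread(f"pics/{f}.png")[:,:,::-1]
# tray: mask by grey level in metric view, angle and centre
for n,f in(("top","top0"),("top","topD"),("side","sA"),("side","sideD")):
    r=cv2.GaussianBlur(rect(n,L(f),.004,.42,.67,-.40,-.11,2),(0,0),1.5); v=r.max(2)
    m=(v<135).astype(np.uint8); m=cv2.morphologyEx(m,cv2.MORPH_CLOSE,np.ones((45,45)))
    cs,_=cv2.findContours(m,cv2.RETR_EXTERNAL,cv2.CHAIN_APPROX_NONE); c=max(cs,key=cv2.contourArea)
    q=cv2.minAreaRect(c); b=cv2.boxPoints(q); print(n,f,np.round(np.c_[.67-b[:,1]/2e3,-.11-b[:,0]/2e3],4).tolist(),np.round(q[1],0)/2,round(q[2],1),cv2.contourArea(c)/4/1e2)
```

```text
[0.550579   0.27365542 0.24126072] [0.00144721 0.83395546 0.55179828 0.00590309] [ 3.48183463e-01  3.24472328e-01  1.40925682e+00 -5.02690733e-05
  1.39570772e+00  7.49925850e-01]
top top0 [[0.421999990940094, -0.09880000352859497], [0.6764000058174133, -0.13339999318122864], [0.6430000066757202, -0.3788999915122986], [0.3885999917984009, -0.3443000018596649]] [248.  256.5] 7.7 334.97875
top topD [[0.5239999890327454, -0.08250000327825546], [0.6845999956130981, -0.13860000669956207], [0.6001999974250793, -0.38029998540878296], [0.43959999084472656, -0.32420000433921814]] [256. 170.] 19.2 312.0
side sA [[0.6700000166893005, -0.10999999940395355], [0.6700000166893005, -0.3995000123977661], [0.4205000102519989, -0.3995000123977661], [0.4205000102519989, -0.10999999940395355]] [249.5 289.5] 90.0 396.85375
side sideD [[0.4205000102519989, -0.10999999940395355], [0.6700000166893005, -0.10999999940395355], [0.6700000166893005, -0.38749998807907104], [0.4205000102519989, -0.38749998807907104]] [277.5 249.5] -0.0 382.75
```

View pics/m1.png

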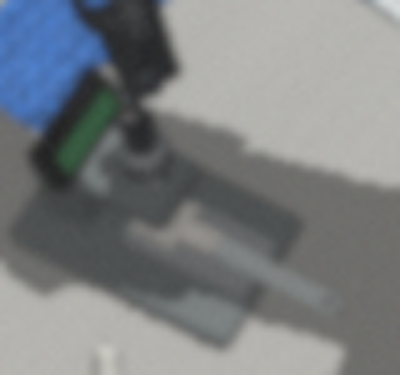

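The white coupon lies flat in the micrometer, stem end at (330,300) and unchanged. Next, the tray slots.

Run:
```python
from h import *
L=lambda f:cv2.imread(f"pics/{f}.png")[:,:,::-1]
for n,f in(("top","top0"),("top","topD"),("side","side0"),("side","sideD")):
    print(f)
    for b in((.545,.63,-.225,-.165),(.53,.61,-.285,-.23),(.505,.595,-.345,-.29)): coupon(n,L(f),b,z=.004,k=3,mode="diff")
# tray edges: grey-level transitions along rays from the tray centre, in metric top0
im=L("top0"); yaw=np.radians(-18)
for n,f in(("top","top0"),("side","side0")):
    im=L(f).astype(np.float32).mean(2); ct=np.array([.5455,-.2475])
    def edge(side,dist,offs):
        pts=[]
        for o in offs:
            ang=yaw+side; d=np.array([np.cos(ang),np.sin(ang)]); q=np.array([-d[1],d[0]])
            t=np.arange(dist-.018,dist+.018,.0005); P=np.array([proj(n,(*(ct+d*x+q*o),.006)) for x in t]).astype(np.float32)
            v=cv2.remap(im,P[None,:,0],P[None,:,1],cv2.INTER_LINEAR)[0]; g=np.gradient(cv2.GaussianBlur(v[:,None],(1,9),2)[:,0]); i=np.argmax(g); pts.append(np.append(ct+d*t[i]+q*o,g[i]))
        return np.array(pts)
    for nm,s,d,o in(("+x",0,.07,np.linspace(-.09,.09,9)),("-y",-np.pi/2,.106,np.linspace(-.055,.055,7)),("-x",np.pi,.07,np.linspace(-.09,.09,9)),("+y",np.pi/2,.106,np.linspace(-.055,.055,7))):
        E=edge(s,d,o); v=cv2.fitLine(E[:,:2].astype(np.float32),cv2.DIST_HUBER,0,.002,.002).ravel(); nrm=np.array([np.cos(yaw+s),np.sin(yaw+s)])
        print(n,nm,"ang",round(np.degrees(np.arctan2(v[1],v[0])),1),"dist",round((v[2:]-ct)@nrm,4),"grad",np.round(E[:,2],1).tolist())
```

```text
top0
top yaw -18.3 front [ 0.6191 -0.202 ] rear [ 0.5615 -0.1829] len 0.0607 padw 0.0299 pad from 0.0297 PADmid [ 0.6354 -0.2074]
top yaw -17.5 front [ 0.5986 -0.2646] rear [ 0.5414 -0.2466] len 0.06 padw 0.0306 pad from 0.029 PADmid [ 0.6153 -0.2699]
top yaw -17.8 front [ 0.5778 -0.3268] rear [ 0.5194 -0.308 ] len 0.0613 padw 0.0299 pad from 0.0303 PADmid [ 0.5939 -0.3319]
topD
top yaw -18.3 front [ 0.6191 -0.202 ] rear [ 0.5615 -0.1829] len 0.0607 padw 0.0299 pad from 0.0297 PADmid [ 0.6354 -0.2073]
top yaw -17.5 front [ 0.5989 -0.2647] rear [ 0.5409 -0.2464] len 0.0608 padw 0.0301 pad from 0.0298 PADmid [ 0.6152 -0.2699]
top yaw -17.7 front [ 0.5779 -0.3268] rear [ 0.5195 -0.3081] len 0.0614 padw 0.0298 pad from 0.0304 PADmid [ 0.594  -0.3319]
side0
side yaw -19.1 front [ 0.6194 -0.2048] rear [ 0.5605 -0.1844] len 0.0623 padw 0.029 pad from 0.0293 PADmid [ 0.6348 -0.2101]
side yaw -19.1 front [ 0.5977 -0.2681] rear [ 0.5413 -0.2486] len 0.0597 padw 0.0278 pad from 0.0287 PADmid [ 0.6144 -0.2739]
side yaw -19.2 front [ 0.5769 -0.3298] rear [ 0.5184 -0.3094] len 0.062 padw 0.0283 pa
[... 318 characters left out ...]
 0.5856 -0.348 ] rear [ 0.5642 -0.2886] len 0.0631 padw 0.021 pad from 0.0121 PADmid [ 0.591 -0.363]
top +x ang 71.6 dist 0.0691 grad [2.5, 2.5, 2.9, 2.6, 2.5, 2.7, 3.0, 2.5, 2.6]
top -y ang -19.3 dist 0.1046 grad [2.6, 2.5, 2.3, 2.3, 2.5, 2.4, 2.5]
top -x ang 71.5 dist 0.0731 grad [2.6, 2.5, 2.6, 3.0, 2.8, 2.5, 2.5, 2.8, 2.1]
top +y ang -19.1 dist 0.1068 grad [2.5, 2.1, 2.3, 2.0, 2.6, 2.4, 2.7]
side +x ang 71.2 dist 0.0696 grad [3.3, 2.5, 3.1, 2.6, 2.4, 2.9, 2.4, 3.1, 2.8]
side -y ang -17.6 dist 0.1056 grad [2.3, 2.5, 2.4, 2.5, 2.4, 2.4, 2.6]
side -x ang 71.5 dist 0.0747 grad [3.0, 2.6, 2.7, 3.0, 2.8, 3.1, 2.9, 3.0, 3.0]
side +y ang -17.9 dist 0.1086 grad [2.9, 3.0, 2.7, 3.0, 2.9, 3.0, 2.9]
```

All edges and inlays agree on tray yaw −18.5°. White hold target is (0.4826, −0.2966), blue (0.5035, −0.2346), orange (0.5244, −0.1717). Picking the white coupon out of the micrometer.

Request:
apply_moves(
  steps=[-2, -0.3, 0, 7, -4, -0.6, 0, 14, -6, -0.9, 0, 21, -8.2, -1.2, 0, 28, -8.2, -1.2, 0, 35, -8.2, -1.2, 0, 42, -8.2, -1.2, 0, 49, -8.2, -1.2, 0, 56],
  jaw=120,
)

```text
clock: 21.3
position: [0.4642, 0.26, 0.2328]
ee_rot: [-0.001, 0.475, 0.88, -0.001]
contact_force: [-0.1, -0.4, 0.4]
width: 0.0454
gripper_force: 0.0
```

Request:
apply_moves(
  steps=[0, 0, 0, 7, 0, 0, 0, 14, 0, 0, 0, 21, 0, 0, -2, 28, 0, 0, -4, 35, 0, 0, -6, 42, 0, 0, -8, 49, 0, 0, -8, 56],
)

```text
clock: 21.97
position: [0.4614, 0.2588, 0.1489]
ee_rot: [-0.005, 0.006, 1.0, -0.002]
contact_force: [-0.7, -0.3, 0.7]
width: 0.0457
gripper_force: 0.0
```

Request:
apply_moves(
  steps=[0, 0, 0, 7, 0, 0, -2, 10, 0, 0, -5, 10, 0, 0, -8, 10, 0, 0, -10.5, 10, 0, 0, -12, 10, 0, 0, -12, 10, 0, 0, -12, 10],
)

```text
clock: 22.63
position: [0.464, 0.2599, 0.0328]
ee_rot: [-0.002, -0.078, 0.997, -0.001]
contact_force: [-0.9, 0.2, 0.5]
width: 0.0451
gripper_force: 0.0
```

Request:
apply_moves(
  steps=[0, 0, 0, 0, 0, 0, 0, 0, 0, 0, 0, 0, 0, 0, 0, 0, 0, 0, 0, 0, 0, 0, 0, 0],
  jaw=255,
  newtons=50,
)

```text
clock: 23.13
position: [0.4663, 0.2609, 0.0352]
ee_rot: [0.001, -0.078, 0.997, 0.0]
contact_force: [0.2, 0.3, 3.0]
width: 0.0091
gripper_force: 49.0
```

Request:
apply_moves(
  steps=[0, 0, 0.1, 0, 0, 0, 0.15, 0, 0, 0, 0.15, 0, 0, 0, 0.15, 0],
)

```text
clock: 23.47
position: [0.4653, 0.2605, 0.0357]
ee_rot: [-0.0, -0.078, 0.997, -0.0]
contact_force: [-0.2, 0.6, 0.4]
width: 0.0095
gripper_force: 48.9
```

Request:
apply_moves(
  steps=[-1.3, -0.2, 0, 0, -2.6, -0.4, 0, 0, -4, -0.6, 0, 0, -5.5, -0.85, 0, 0, -7, -1.1, 0, 0, -8.2, -1.27, 0, 0, -8.2, -1.27, 3, 0, -8.2, -1.27, 7, 0],
)

```text
clock: 24.13
position: [0.3794, 0.2462, 0.1036]
ee_rot: [-0.005, -0.078, 0.997, -0.002]
contact_force: [1.9, 0.9, -0.5]
width: 0.0091
gripper_force: 48.9
```

Request:
apply_moves(
  steps=[0, 0, 4, 0, 1.5, -2, 7, -3, 3.5, -5, 7, -6, 5, -8.5, 7, -9, 6, -12, 7, -12, 6.5, -16, 7, -15, 7, -20, 7, -18, 7.5, -24, 7, -21],
)

```text
clock: 24.8
position: [0.4582, 0.0062, 0.1757]
ee_rot: [-0.0, 0.106, 0.994, 0.0]
contact_force: [0.4, 0.7, -0.2]
width: 0.0094
gripper_force: 48.9
```

Request:
apply_moves(
  steps=[0.3, -4, 0, -3, 0.6, -8, 0, -6, 1, -12, 0, -6, 1.4, -16, 0, -6, 1.8, -20, 0, -6, 2.1, -24, 0, -6, 2.3, -28, 0, -6, 2.3, -30, 0, -6.4],
)

```text
clock: 25.47
position: [0.4818, -0.297, 0.1754]
ee_rot: [0.0, 0.162, 0.987, -0.001]
contact_force: [2.1, -0.4, -1.2]
width: 0.0091
gripper_force: 49.0
```

Request:
apply_moves(
  steps=[0, 0, -3, 0, 0, 0, -6, 0, 0, 0, -9, 0, 0, 0, -9, 0, 0, 0, -9, 0, 0, 0, -9, 0],
)

```text
clock: 25.97
position: [0.4824, -0.2926, 0.087]
ee_rot: [0.001, 0.16, 0.987, -0.0]
contact_force: [0.1, 0.4, -1.3]
width: 0.0088
gripper_force: 49.0
```

Run:
```python
from h import *
s=get_state(); P=s["position"]; q=s["ee_rot"]; yaw=2*np.arctan2(q[2],q[1])-np.pi; print(P,np.degrees(yaw),s["contact_force"],s["width"])
e=np.array([np.cos(yaw),np.sin(yaw),0]); pad=P+.085*e; big=[]
for n in("side","top"):
    im=get_image(n); cv2.imwrite(f"pics/{n}E.png",im[:,:,::-1]); a=proj(n,pad); print(n,"pad pred",np.round(a,1),"tail",np.round(proj(n,P-.023*e),1))
    x,y=int(a[0])-30,int(a[1])-30; print(x,y)
    big.append(cv2.resize(im[y:y+70,x:x+70,::-1],None,fx=5,fy=5,interpolation=cv2.INTER_CUBIC))
cv2.imwrite("pics/w5.png",np.hstack(big))
```

```text
[ 0.48241634 -0.2925889   0.08697666] -18.433734585418804 [ 0.09305068  0.40742304 -1.25465255] 0.008849249734692819
side pad pred [303.1 136. ] tail [324.5 157.9]
273 106
top pad pred [330.6 192.8] tail [317.6 218.4]
300 162
```

View pics/w5.png

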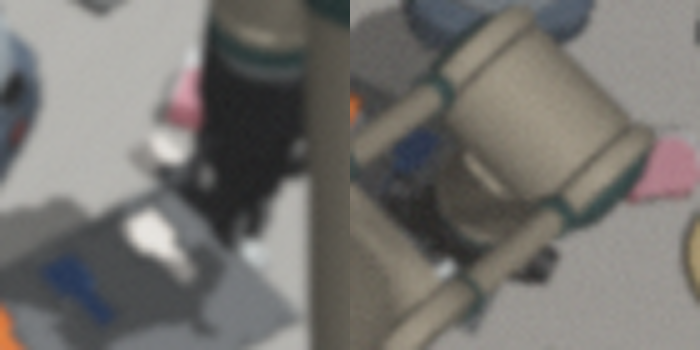

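Run:
```python
from h import *
im=cv2.imread("pics/sideE.png")[:,:,::-1]; s=get_state(); P=s["position"]; yaw=np.radians(-18.4)
e=np.array([np.cos(yaw),np.sin(yaw),0]);l=np.array([-e[1],e[0],0])
for z in(.004,-.004): print([np.round(proj("side",P+.085*e+.013*a*e+.013*b*l+[0,0,z]),1).tolist() for a,b in((1,1),(1,-1),(-1,-1),(-1,1))])
g=im.min(2)[122:146,294:322]
for r,row in enumerate(g): print(122+r,*row)
```

```text
[[297.3, 134.0], [303.9, 130.5], [308.9, 135.6], [302.3, 139.1]]
[[297.1, 135.7], [303.7, 132.2], [308.7, 137.3], [302.1, 140.8]]
122 175 175 176 175 174 174 175 175 175 176 173 166 156 155 165 168 156 132 97 60 41 37 36 38 39 36 38 39
123 173 174 176 175 176 176 176 174 175 174 172 161 151 158 168 165 153 130 93 55 39 38 37 36 37 36 38 37
124 174 175 176 176 174 174 174 176 177 176 168 156 151 157 164 160 149 130 95 59 40 37 36 37 34 37 34 35
125 175 173 175 176 174 175 176 176 176 173 165 149 144 150 154 152 149 133 102 62 40 35 40 36 37 36 38 37
126 176 175 174 175 174 177 174 176 174 167 153 135 128 132 137 139 140 130 105 68 43 37 36 37 32 37 38 35
127 175 176 175 174 177 175 176 176 170 158 137 118 111 113 115 117 121 118 98 67 42 38 35 37 34 36 36 36
128 176 173 174 175 176 177 177 175 168 150 125 108 102 99 100 104 105 99 89 63 42 38 35 38 38 36 35 35
129 173 175 175 175 176 176 175 174 169 148 123 109 103 97 95 97 96 92 82 59 44 37 35 36 37 37 36 38
130 174 174 176 176 176 175 175 173 169 155 136 124 119 109 99 97 97 90 76 56 43 38 34 36 37 36 36 40
131 175 174 176 175 176 1
[... 816 characters left out ...]
 35
139 176 177 176 177 172 162 148 137 131 123 108 96 100 109 110 100 82 66 65 77 78 62 43 37 37 37 36 34
140 174 175 176 174 174 171 161 148 134 116 95 76 73 82 87 82 72 63 69 88 93 76 51 37 38 35 38 35
141 176 175 175 174 174 174 170 161 147 127 103 82 72 79 79 73 65 60 69 90 99 81 54 39 36 38 36 36
142 176 175 174 173 174 174 172 167 157 141 117 93 79 74 71 62 55 51 65 84 89 74 50 39 36 35 35 38
143 175 174 175 173 172 169 167 160 151 135 115 96 81 73 63 53 47 47 56 68 71 59 48 37 39 37 38 37
144 173 172 172 168 165 159 153 142 129 113 103 98 94 87 71 54 44 42 42 49 52 46 41 41 38 38 38 35
145 171 169 162 155 148 140 128 117 107 99 98 103 107 101 88 69 51 42 43 41 42 39 39 38 38 38 39 35
```

The pad seems to droop slightly: lit part at (168,143), shadowed left corner about 2 px low. Lowering onto the flat floor will level it. Aligning first.

Request:
apply_moves(
  steps=[0.1, -0.4, -2, 0, 0.1, -0.4, -4, 0, 0.1, -0.4, -5, 0, 0.1, -0.4, -5, 0, 0.1, -0.4, -5, 0, 0.1, -0.4, -5, 0],
)

```text
clock: 26.57
position: [0.4835, -0.2966, 0.0371]
ee_rot: [0.001, 0.16, 0.987, -0.001]
contact_force: [-0.1, -0.5, 0.1]
width: 0.0093
gripper_force: 49.0
```

Run:
```python
from h import *
s=get_state(); P=s["position"]; q=s["ee_rot"]; yaw=2*np.arctan2(q[2],q[1])-np.pi; print(P,np.degrees(yaw),s["contact_force"],s["width"])
im=get_image("side"); cv2.imwrite("pics/sideF.png",im[:,:,::-1])
yaw=np.radians(-18.4)
e=np.array([np.cos(yaw),np.sin(yaw),0]);l=np.array([-e[1],e[0],0])
print([np.round(proj("side",P+.085*e+.013*a*e+.013*b*l+[0,0,.004]),1).tolist() for a,b in((1,1),(1,-1),(-1,-1),(-1,1))])
crop("pics/w6.png",im,275,115,75,60,8)
```

```text
[ 0.48347565 -0.29664492  0.0371346 ] -18.43193239506637 [-0.12083502 -0.46462754  0.12808351] 0.009316550852645631
[[296.8, 143.8], [303.2, 140.4], [308.1, 145.4], [301.7, 148.9]]
```

View pics/w6.png

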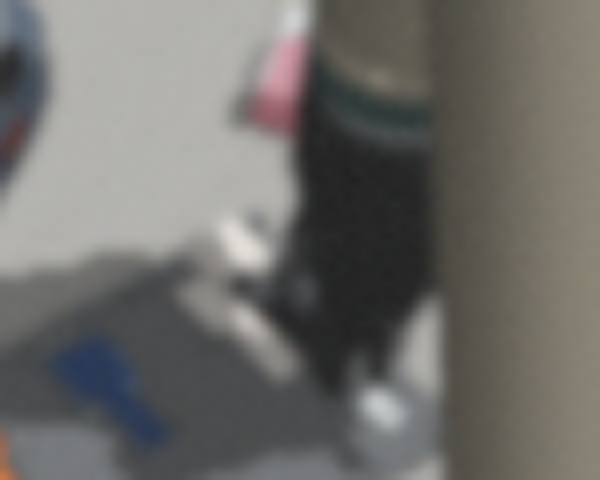

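The lit pad at (245,240) plus its shadowed part at (205,255) matches the predicted corners within about 1 px. Lowering in.

Request:
apply_moves(
  steps=[0, 0, -0.8, 0, 0, 0, -1.6, 0, 0, 0, -2.0, 0, 0, 0, -2.4, 0, 0, 0, -2.4, 0, 0, 0, -2.4, 0],
)

```text
clock: 27.12
position: [0.4824, -0.296, 0.0113]
ee_rot: [-0.0, 0.16, 0.987, 0.0]
contact_force: [-0.5, -0.6, -0.3]
width: 0.0089
gripper_force: 49.0
```

Request:
apply_moves(
  steps=[0, 0, -0.2, 0, 0, 0, -0.4, 0, 0, 0, -0.5, 0, 0, 0, -0.5, 0],
)

```text
clock: 27.45
position: [0.483, -0.2965, 0.0096]
ee_rot: [0.001, 0.16, 0.987, -0.0]
contact_force: [-3.1, 2.4, 17.1]
width: 0.0093
gripper_force: 51.7
```

Request:
apply_moves(
  steps=[0, 0, 0.1, 0, 0, 0, 0.1, 0, 0, 0, 0.1, 0, 0, 0, 0.1, 0],
  jaw=120,
)

```text
clock: 27.78
position: [0.4826, -0.2961, 0.0076]
ee_rot: [-0.0, 0.16, 0.987, 0.0]
contact_force: [0.4, -0.2, -0.4]
width: 0.0453
gripper_force: 0.0
```

Request:
apply_moves(
  steps=[0, 0, 3, 0, 0, 0, 7, 0, 0, 0, 11, 0, 0, 0, 15, 0, -2, -4, 15, 0, -4, -8, 15, 0, -6, -12, 15, 0, -6, -13, 15, 0],
)

```text
clock: 28.45
position: [0.4201, -0.4301, 0.1579]
ee_rot: [-0.0, 0.161, 0.987, -0.001]
contact_force: [0.5, 0.5, -0.0]
width: 0.0447
gripper_force: 0.0
```

Run:
```python
from h import *
print(get_state()["position"],get_state()["contact_force"])
for n in("side","top"):
    im=get_image(n); cv2.imwrite(f"pics/{n}G.png",im[:,:,::-1]); print(n)
    b=np.array([.43,.60,-.39,-.255])
    for nm,bx,md,z in(("blue",(.46,.63,.05,.12),"diff",.008),("blueall",(.46,.63,.05,.12),"bright",.008),("orange",(.45,.59,-.115,-.04),"diff",.008),("white",(.44,.60,-.345,-.27),"bright",.012)):
        print(nm,end=" ")
        try: coupon(n,im,bx,mode=md,z=z)
        except Exception as x: print(x)
```

```text
[ 0.42007979 -0.43007117  0.15787861] [ 0.51951834  0.51013329 -0.00786302]
side
blue side yaw -2.7 front [0.6046 0.0848] rear [0.5585 0.087 ] len 0.0461 padw 0.0272 pad from 0.0291 PADmid [0.629  0.0836]
blueall side yaw -1.6 front [0.5553 0.0836] rear [0.4917 0.0854] len 0.0637 padw 0.0111 pad from 0.0607 PADmid [0.571  0.0831]
orange side yaw 46.9 front [ 0.5224 -0.0288] rear [ 0.4458 -0.1107] len 0.1121 padw 0.0541 pad from 0.0951 PADmid [ 0.5165 -0.035 ]
white side yaw -18.2 front [ 0.5729 -0.3258] rear [ 0.4906 -0.2987] len 0.0867 padw 0.0269 pad from 0.0277 PADmid [ 0.5769 -0.3271]
top
blue top yaw -1.3 front [0.6053 0.0842] rear [0.5593 0.0852] len 0.046 padw 0.026 pad from 0.029 PADmid [0.6298 0.0836]
blueall top yaw -1.0 front [0.5553 0.0864] rear [0.4902 0.0875] len 0.065 padw 0.0125 pad from 0.058 PADmid [0.5702 0.0861]
orange top yaw 40.2 front [ 0.5438 -0.0359] rear [ 0.4507 -0.1146] len 0.122 padw 0.0436 pad from 0.105 PADmid [ 0.5335 -0.0446]
white top yaw -18.8 front [ 0.5743 -0.3261] rear [ 0.4882 -0.2968] len 0.0909 padw 0.0285 pad from 0.0279 PADmid [ 0.5762 -0.3267]
```

White lies in its slot (yaw −18.5°, about 2 mm back, inside the play). Blue: yaw −1.5°, pad near (0.592, 0.0845), hold point (0.5074, 0.0867).

Request:
apply_moves(
  steps=[0.7, 4, 0, 3, 1.3, 8, 0, 6, 2, 12, 0, 9, 2.7, 16, 0, 12, 3.4, 20, 0, 15, 4, 24, 0, 16.9, 4.7, 28, 0, 16.9, 5.4, 32, 0, 16.9],
)

```text
clock: 29.22
position: [0.476, -0.1026, 0.1575]
ee_rot: [-0.0, 0.013, 1.0, 0.001]
contact_force: [0.4, 0.9, 0.1]
width: 0.0457
gripper_force: 0.0
```

Request:
apply_moves(
  steps=[0.7, 4, 0, 0, 1.4, 8, 0, 0, 2, 12, 0, 0, 2.7, 16, 0, 0, 3.3, 19.7, -2, 0, 3.3, 19.7, -6, 0, 3.3, 19.7, -10, 0, 3.3, 19.7, -10, 0],
)

```text
clock: 29.88
position: [0.5026, 0.0928, 0.0514]
ee_rot: [-0.008, 0.012, 1.0, -0.0]
contact_force: [-1.6, 0.8, -0.5]
width: 0.045
gripper_force: 0.0
```

Request:
apply_moves(
  steps=[0, 0, 0, 0, 0, 0, 0, 0, 0, 0, 0, 0, 0, 0, 0, 0],
)

```text
clock: 30.22
position: [0.5114, 0.0906, 0.0601]
ee_rot: [0.002, 0.014, 1.0, 0.0]
contact_force: [-0.6, 0.0, 0.2]
width: 0.0449
gripper_force: 0.0
```

Request:
apply_moves(
  steps=[0, 0, 0, 0, 0, 0, 0, 0, 0, 0, 0, 0, 0, 0, 0, 0],
)

```text
clock: 30.55
position: [0.5098, 0.0907, 0.0583]
ee_rot: [0.0, 0.014, 1.0, 0.0]
contact_force: [0.5, -0.7, 0.1]
width: 0.0451
gripper_force: 0.0
```

Request:
apply_moves(
  steps=[-0.2, -0.4, -2, 0, -0.2, -0.4, -4, 0, -0.2, -0.4, -5.3, 0, -0.2, -0.4, -5.3, 0, -0.2, -0.4, -5.3, 0, -0.2, -0.4, -5.3, 0],
)

```text
clock: 31.05
position: [0.5083, 0.0869, 0.0054]
ee_rot: [0.001, 0.014, 1.0, 0.0]
contact_force: [0.7, 0.3, -0.8]
width: 0.0454
gripper_force: 0.0
```

Run:
```python
from h import *
print(get_state()["position"])
im=get_image("side")
print(end="blue ");coupon("side",im,(.55,.63,.05,.12),mode="diff")
```

```text
[0.50825795 0.08688316 0.00541274]
blue side yaw 85.9 front [0.5716 0.1128] rear [0.5669 0.0474] len 0.0656 padw 0.0543 pad from 0.0586 PADmid [0.5727 0.1274]
```

Request:
apply_moves(
  steps=[0, 0, 0, 0, 0, 0, 0, 0, 0, 0, 0, 0, 0, 0, 0, 0, 0, 0, 0, 0, 0, 0, 0, 0],
  jaw=255,
  newtons=50,
)

```text
clock: 31.6
position: [0.5081, 0.0869, 0.0056]
ee_rot: [0.001, 0.014, 1.0, 0.0]
contact_force: [-1.0, -0.8, 6.7]
width: 0.0092
gripper_force: 49.0
```

Request:
apply_moves(
  steps=[0, 0, 3, 0, 0, 0, 6, 0, 0, 0, 8, 2, -2, 3, 8, 4, -5, 6, 8, 6, -8, 9, 8, 8, -10.5, 12, 8, 10.4, -12.6, 15, 8, 10.4],
)

```text
clock: 32.27
position: [0.3788, 0.2375, 0.0847]
ee_rot: [-0.001, -0.078, 0.997, -0.0]
contact_force: [-0.1, 0.1, -0.7]
width: 0.0087
gripper_force: 48.8
```

Request:
apply_moves(
  steps=[0, 1.1, 0, 0, 0, 1.1, -2, 0, 0, 1.1, -4, 0, 0, 1.1, -4.5, 0, 0, 1.1, -4.5, 0, 0, 1.1, -4.5, 0, 0, 1.1, -4.5, 0, 0, 1.1, -4.5, 0],
)

```text
clock: 32.93
position: [0.3826, 0.248, 0.0407]
ee_rot: [0.001, -0.077, 0.997, 0.0]
contact_force: [-0.4, 0.2, -0.3]
width: 0.0089
gripper_force: 48.9
```

Run:
```python
from h import *
s=get_state();P=s["position"]; print(P,s["ee_rot"],s["contact_force"],s["width"])
im=get_image("side"); cv2.imwrite("pics/sideH.png",im[:,:,::-1])
for u,v,a,c in blobs("side",im,185,265,60,55).get("blue",[]): print(np.round([u,v,a],1),np.round([c.min(0),c.max(0)],1).tolist(),"P",np.round(plane("side",(u,v),P[2]+.004),4))
yaw=np.radians(8.9); e=np.array([np.cos(yaw),np.sin(yaw),0]);l=np.array([-e[1],e[0],0])
print([np.round(proj("side",P+(.084+.013*a)*e+.013*b*l+[0,0,.004]),1).tolist() for a,b in((1,1),(1,-1),(-1,-1),(-1,1))],"cen",P+.0777*e)
```

```text
[0.38259202 0.24796931 0.04066843] [ 9.20206777e-04 -7.68844085e-02  9.97039523e-01  3.61248857e-04] [-0.38296034  0.22933362 -0.34275918] 0.008927050359263033
[210. 297.  73.] [[203.6, 291.6], [218.1, 301.9]] P [0.4594 0.2627 0.0447]
[[201.9, 297.1], [207.0, 289.0], [215.4, 293.3], [210.3, 301.5]] cen [0.4593565  0.25999031 0.04066843]
```

Blue pad colour centroid matches the prediction along the axis. Sliding in.

Request:
apply_moves(
  steps=[0, 0, -0.3, 0, 0, 0, -0.3, 0, 1.2, 0.18, -0.3, 0, 2.4, 0.36, -0.3, 0, 3.6, 0.55, -0.3, 0, 4.8, 0.73, -0.3, 0, 6, 0.91, -0.3, 0, 7.2, 1.09, -0.3, 0],
)

```text
clock: 33.65
position: [0.4555, 0.259, 0.0367]
ee_rot: [0.0, -0.077, 0.997, 0.0]
contact_force: [-0.4, -0.9, -0.3]
width: 0.009
gripper_force: 48.9
```

Request:
apply_moves(
  steps=[1.1, 0.17, 0, 0, 1.1, 0.17, 0, 0, 1.1, 0.17, 0, 0, 1.1, 0.17, 0, 0, 1.1, 0.17, 0, 0],
)

```text
clock: 34.07
position: [0.4635, 0.2602, 0.0367]
ee_rot: [-0.001, -0.077, 0.997, -0.0]
contact_force: [0.0, 0.8, -1.4]
width: 0.0092
gripper_force: 48.9
```

Request:
apply_moves(
  steps=[0.2, 0.03, -0.1, 0, 0.2, 0.03, -0.2, 0, 0.2, 0.03, -0.2, 0, 0.2, 0.03, -0.2, 0],
)

```text
clock: 34.4
position: [0.4662, 0.2608, 0.0351]
ee_rot: [-0.0, -0.077, 0.997, 0.0]
contact_force: [-1.7, 0.9, 3.6]
width: 0.0091
gripper_force: 49.5
```

Request:
apply_moves(
  steps=[0, 0, 0, 0, 0, 0, 0, 0, 0, 0, 0, 0, 0, 0, 0, 0],
  jaw=120,
)

```text
clock: 34.73
position: [0.4667, 0.2608, 0.0347]
ee_rot: [0.0, -0.077, 0.997, 0.0]
contact_force: [0.4, -0.8, -1.0]
width: 0.0449
gripper_force: 0.0
```

Request:
apply_moves(
  steps=[0, 0, 4, 0, 0, 0, 8, 0, 0, 0, 12, 7, 0, 0, 16, 14, 0, 0, 20, 21, 0, 0, 20, 28, 0, 0, 20, 35, 0, 0, 20, 42],
  jaw=0,
)

```text
clock: 35.4
position: [0.467, 0.2609, 0.2359]
ee_rot: [0.001, -0.432, 0.902, -0.0]
contact_force: [-0.1, 0.1, -0.1]
width: 0.0854
gripper_force: 0.0
```

```bash
cat >> h.py <<'E'
def inmic():
    yaw=np.radians(8.9); e=np.array([np.cos(yaw),np.sin(yaw),0]); A=np.array([.549,.2735,.038])
    s=get_state(); print(np.round(s["position"],4),s["contact_force"])
    for n in("side","top"):
        im=get_image(n); b=A-.11*e; r=coupon
        try: coupon(n,im,(.425,.495,.235,.29),z=.038,mode="diff")
        except Exception as x: print(x)
        print(" expected tail",np.round(A-.108*e,4)[:2],"colour edge",np.round(A-.034*e,4)[:2])
        # profile along the stem centre line
        t=np.arange(-.125,-.02,.003); P=np.array([proj(n,A+x*e) for x in t]).astype(np.float32)
        v=cv2.remap(im,P[None,:,0],P[None,:,1],cv2.INTER_LINEAR)[0].astype(int); print([(int(round(x*1e3)),*c) for x,c in zip(t,v.tolist())])
E
python3 -c "
from h import *
inmic()"
```

```text
[0.467  0.2609 0.2359] [-0.13302319  0.07667847 -0.05271776]
side yaw 7.7 front [0.4953 0.2664] rear [0.4514 0.2604] len 0.0443 padw 0.0087 pad from 0.0413 PADmid [0.5204 0.2698]
 expected tail [0.4423 0.2568] colour edge [0.5154 0.2682]
[(-125, 111, 110, 107), (-122, 111, 109, 107), (-119, 110, 109, 108), (-116, 111, 110, 107), (-113, 110, 110, 108), (-110, 111, 113, 111), (-107, 113, 115, 114), (-104, 113, 116, 115), (-101, 116, 119, 118), (-98, 122, 125, 125), (-95, 126, 130, 129), (-92, 127, 131, 130), (-89, 128, 131, 131), (-86, 127, 131, 129), (-83, 126, 130, 130), (-80, 126, 130, 129), (-77, 127, 131, 130), (-74, 126, 130, 129), (-71, 125, 129, 129), (-68, 124, 128, 128), (-65, 126, 130, 131), (-62, 128, 131, 131), (-59, 128, 132, 132), (-56, 127, 130, 130), (-53, 125, 129, 129), (-50, 128, 131, 131), (-47, 127, 131, 130), (-44, 134, 138, 138), (-41, 158, 164, 163), (-38, 180, 187, 189), (-35, 172, 181, 191), (-32, 130, 145, 172), (-29, 87, 111, 155), (-26, 71, 99, 149), (-23, 67, 96, 148)]
top yaw 9.2 front [0.495  0.2884] rear [0.4238 0.2769] len 0.0721 padw 0.0173 pad from 0.0611 PADmid [0.5063 0.2903]
 expected tail [0.4423 0.2568] colour edge [0.5154 0.2682]
[(-125, 94, 93, 89), (-122, 97, 95, 91), (-119, 94, 93, 89), (-116, 95, 93, 91), (-113, 96, 94, 92), (-110, 94, 93, 91), (-107, 92, 93, 91), (-104, 93, 95, 92), (-101, 97, 98, 96), (-98, 100, 102, 102), (-95, 101, 101, 101), (-92, 102, 102, 101), (-89, 101, 103, 102), (-86, 102, 104, 103), (-83, 104, 106, 104), (-80, 105, 107, 105), (-77, 104, 105, 104), (-74, 102, 104, 103), (-71, 101, 104, 103), (-68, 103, 104, 103), (-65, 105, 107, 106), (-62, 107, 110, 109), (-59, 110, 113, 111), (-56, 112, 114, 112), (-53, 110, 112, 111), (-50, 110, 111, 110), (-47, 110, 111, 111), (-44, 112, 114, 112), (-41, 122, 123, 122), (-38, 133, 136, 138), (-35, 127, 134, 142), (-32, 102, 115, 132), (-29, 74, 91, 122), (-26, 61, 80, 116), (-23, 56, 77, 114)]
```

The blue/bare colour edge reads at −31.5 mm where −34 is expected, so the pad is about 2.5 mm too deep. Nudging it back.

Request:
apply_moves(
  steps=[0, 0, -4, -7, 0, 0, -8, -14, 0, 0, -12, -21, 0, 0, -13, -28, 0, 0, -13, -35, 0, 0, -16, -42, 0, 0, -20, -42, 0, 0, -20, -42],
  jaw=120,
)

```text
clock: 36.17
position: [0.4617, 0.2587, 0.029]
ee_rot: [-0.006, -0.076, 0.997, -0.002]
contact_force: [-1.2, 0.5, -1.1]
width: 0.0449
gripper_force: 0.0
```

Request:
apply_moves(
  steps=[0, 0, 0, 0, 0, 0, 0, 0, 0, 0, 0, 0, 0, 0, 0, 0, 0, 0, 0, 0, 0, 0, 0, 0],
  jaw=255,
)

```text
clock: 36.67
position: [0.4679, 0.2613, 0.0364]
ee_rot: [0.002, -0.077, 0.997, 0.001]
contact_force: [1.1, -0.5, 2.0]
width: 0.0082
gripper_force: 49.1
```

Request:
apply_moves(
  steps=[0, 0, 0.1, 0, 0, 0, 0.1, 0, -0.25, -0.04, 0.1, 0, -0.25, -0.04, 0.1, 0, -0.25, -0.04, 0, 0, -0.25, -0.04, 0, 0, -0.25, -0.04, 0, 0],
)

```text
clock: 37.25
position: [0.4639, 0.2604, 0.0352]
ee_rot: [-0.0, -0.077, 0.997, 0.0]
contact_force: [-0.9, -0.3, 5.6]
width: 0.0083
gripper_force: 49.5
```

Request:
apply_moves(
  steps=[0, 0, 0, 0, 0, 0, 0, 0, 0, 0, 0, 0, 0, 0, 0, 0],
  jaw=120,
)

```text
clock: 37.58
position: [0.4636, 0.2602, 0.0344]
ee_rot: [-0.001, -0.077, 0.997, -0.0]
contact_force: [0.4, -0.6, 0.4]
width: 0.0452
gripper_force: 0.0
```

Request:
apply_moves(
  steps=[0, 0, 4, 0, 0, 0, 8, 0, 0, 0, 12, 7, 0, 0, 16, 14, 0, 0, 20, 21, 0, 0, 20, 28, 0, 0, 20, 35, 0, 0, 20, 42],
  jaw=0,
)

```text
clock: 38.25
position: [0.4642, 0.2604, 0.2357]
ee_rot: [0.001, -0.432, 0.902, -0.0]
contact_force: [0.2, 0.7, 0.0]
width: 0.0855
gripper_force: 0.0
```

```bash
python3 -c "
from h import *
inmic()" | cut -c1-1800 | grep -o "^\[.*\|(-4[0-9],[^)]*)\|(-3[0-9],[^)]*)\|(-2[0-9],[^)]*)" | cut -c1-60
```

```text
[0.4642 0.2604 0.2357] [0.1837456  0.70264619 0.04521967]
[(-125, 112, 111, 110), (-122, 111, 111, 108), (-119, 111, 1
[(-125, 93, 92, 90), (-122, 93, 92, 89), (-119, 94, 93, 89),
```

Request:
apply_moves(
  steps=[4, 0.6, 0, 7, 8.4, 1.35, 0, 14, 8.4, 1.35, 0, 21, 8.4, 1.35, -2, 28, 8.4, 1.35, -5, 31, 8.4, 1.35, -8, 31, 8.4, 1.35, -10.6, 31, 8.4, 1.35, -10.6, 31],
)

```text
clock: 39.02
position: [0.5439, 0.2723, 0.1226]
ee_rot: [-0.006, -0.654, 0.757, 0.002]
contact_force: [-0.4, -1.4, -0.3]
width: 0.0855
gripper_force: 0.0
```

Request:
apply_moves(
  steps=[0, 0, 0, 0, 0, 0, 0, 0, 0, 0, 0, 0, 0, 0, 0, 0],
)

```text
clock: 39.35
position: [0.5494, 0.2743, 0.131]
ee_rot: [0.002, -0.655, 0.756, -0.001]
contact_force: [0.2, -0.1, 0.3]
width: 0.0856
gripper_force: 0.0
```

Request:
apply_moves(
  steps=[0, 0, 0, 0, 0, 0, 0, 0, 0, 0, 0, 0, 0, 0, 0, 0, 0, 0, 0, 0, 0, 0, 0, 0, 0, 0, 0, 0],
  jaw=255,
  newtons=30,
)

```text
clock: 39.93
position: [0.5487, 0.2738, 0.129]
ee_rot: [0.0, -0.655, 0.756, -0.0]
contact_force: [1.0, -0.5, 1.4]
width: 0.0158
gripper_force: 30.0
```

Request:
apply_moves(
  steps=[0, 0, 0, -7, 0, 0, 0, -14, 0, 0, 0, -21, 0, 0, 0, -28, 0, 0, 0, -35, 0, 0, 0, -42, 0, 0, 0, -49, 0, 0, 0, -56],
)

```text
clock: 40.6
position: [0.5488, 0.2738, 0.1291]
ee_rot: [0.001, -0.221, 0.975, -0.0]
contact_force: [1.8, -1.0, 0.9]
width: 0.0166
gripper_force: 30.0
```

Request:
apply_moves(
  steps=[0, 0, 0, -7, 0, 0, 0, -14, 0, 0, 0, -21, 0, 0, 0, -28, 0, 0, 0, -35, 0, 0, 0, -42, 0, 0, 0, -49, 0, 0, 0, -56],
)

```text
clock: 41.27
position: [0.5488, 0.2737, 0.1291]
ee_rot: [0.001, 0.263, 0.965, 0.0]
contact_force: [1.4, -0.3, 0.1]
width: 0.0155
gripper_force: 30.0
```

Request:
apply_moves(
  steps=[0, 0, 0, -7, 0, 0, 0, -14, 0, 0, 0, -21, 0, 0, 0, -28, 0, 0, 0, -35, 0, 0, 0, -42, 0, 0, 0, -49, 0, 0, 0, -56],
)

```text
clock: 41.93
position: [0.5488, 0.2737, 0.1291]
ee_rot: [0.001, 0.685, 0.728, 0.0]
contact_force: [2.6, -1.1, 1.5]
width: 0.0161
gripper_force: 30.0
```

Request:
apply_moves(
  steps=[0, 0, 0, -7, 0, 0, 0, -14, 0, 0, 0, -21, 0, 0, 0, -28, 0, 0, 0, -35, 0, 0, 0, -42, 0, 0, 0, -49, 0, 0, 0, -56],
)

```text
clock: 42.6
position: [0.5487, 0.2736, 0.1291]
ee_rot: [0.0, 0.947, 0.322, 0.001]
contact_force: [1.7, -0.1, 0.6]
width: 0.0157
gripper_force: 30.0
```

Request:
apply_moves(
  steps=[0, 0, 0, -7, 0, 0, 0, -14, 0, 0, 0, -21, 0, 0, 0, -28, 0, 0, 0, -35, 0, 0, 0, -42, 0, 0, 0, -49, 0, 0, 0, -56],
)

```text
clock: 43.27
position: [0.5486, 0.2737, 0.1291]
ee_rot: [0.0, 0.987, -0.161, 0.001]
contact_force: [1.4, -0.6, 1.4]
width: 0.0158
gripper_force: 30.0
```

Request:
apply_moves(
  steps=[0, 0, 0, -7, 0, 0, 0, -14, 0, 0, 0, -18, 0, 0, 0, -18],
)

```text
clock: 43.6
position: [0.5486, 0.2737, 0.1291]
ee_rot: [-0.0, 0.951, -0.311, 0.001]
contact_force: [0.9, -1.3, 0.4]
width: 0.0156
gripper_force: 30.0
```

Run:
```python
from h import *
s=get_state(); print(s["moment"],s["contact_force"],s["qpos"])
im=get_image("side"); cv2.imwrite("pics/sideI.png",im[:,:,::-1])
```

```text
[-0.19499175 -0.13584203  0.03143677] [ 0.93082335 -1.27902957  0.40251369] [ 3.49689631e-01  4.02089190e-01  1.57721277e+00 -6.45397229e-04
  1.16137880e+00  2.55257491e+00]
```

Request:
apply_moves(
  steps=[0, 0, 0, 7, 0, 0, 0, 14, 0, 0, 0, 21, 0, 0, 0, 28, 0, 0, 0, 35, 0, 0, 0, 42, 0, 0, 0, 49, 0, 0, 0, 56],
)

```text
clock: 44.32
position: [0.5487, 0.2737, 0.1291]
ee_rot: [0.0, 0.984, 0.176, 0.001]
contact_force: [1.9, -1.8, 1.5]
width: 0.0158
gripper_force: 30.1
```

Request:
apply_moves(
  steps=[0, 0, 0, 7, 0, 0, 0, 14, 0, 0, 0, 21, 0, 0, 0, 28, 0, 0, 0, 35, 0, 0, 0, 42, 0, 0, 0, 49, 0, 0, 0, 49],
)

```text
clock: 44.98
position: [0.5487, 0.2737, 0.129]
ee_rot: [0.001, 0.824, 0.567, 0.0]
contact_force: [2.5, -1.3, 0.5]
width: 0.0158
gripper_force: 30.1
```

Request:
apply_moves(
  steps=[0, 0, 0, 0, 0, 0, 0, 0, 0, 0, 0, 0, 0, 0, 0, 0, 0, 0, 4, 0, 0, 0, 8, 0, 0, 0, 10.6, 0, 0, 0, 10.6, 0],
  jaw=0,
)

```text
clock: 45.65
position: [0.5512, 0.2753, 0.2417]
ee_rot: [0.001, 0.825, 0.565, 0.006]
contact_force: [0.3, 0.4, 0.5]
width: 0.0849
gripper_force: 0.0
```

Ratchet torque 0.031 N·m, so it slipped for about 190°. Taking blue out and to the tray.

Request:
apply_moves(
  steps=[-2, -0.35, 0, 7, -4, -0.7, 0, 14, -6, -1, 0, 21, -8.4, -1.35, 0, 28, -8.4, -1.35, 0, 35, -8.4, -1.35, 0, 42, -8.4, -1.35, 0, 49, -8.4, -1.35, 0, 56],
  jaw=120,
)

```text
clock: 46.32
position: [0.4633, 0.2603, 0.2342]
ee_rot: [-0.0, 0.46, 0.888, -0.0]
contact_force: [-0.6, 0.2, -0.7]
width: 0.0454
gripper_force: 0.0
```

Request:
apply_moves(
  steps=[0, 0, 0, 7, 0, 0, 0, 14, 0, 0, 0, 21, 0, 0, -2, 28, 0, 0, -4, 35, 0, 0, -6, 42, 0, 0, -8, 49, 0, 0, -8, 56],
)

```text
clock: 46.98
position: [0.4607, 0.2591, 0.1502]
ee_rot: [-0.004, -0.01, 1.0, -0.002]
contact_force: [-1.1, -0.8, 0.4]
width: 0.0454
gripper_force: 0.0
```

Request:
apply_moves(
  steps=[0, 0, 0, 7, 0, 0, -2, 8, 0, 0, -5, 8, 0, 0, -8, 8, 0, 0, -10.5, 8, 0, 0, -12, 8, 0, 0, -12, 8, 0, 0, -12, 8],
)

```text
clock: 47.65
position: [0.4631, 0.2601, 0.0339]
ee_rot: [-0.001, -0.077, 0.997, -0.0]
contact_force: [0.4, -0.3, -0.5]
width: 0.0453
gripper_force: 0.0
```

Request:
apply_moves(
  steps=[0, 0, 0, 0, 0, 0, 0, 0, 0, 0, 0, 0, 0, 0, 0, 0, 0, 0, 0, 0, 0, 0, 0, 0],
  jaw=255,
  newtons=50,
)

```text
clock: 48.15
position: [0.4649, 0.2607, 0.0357]
ee_rot: [0.001, -0.077, 0.997, 0.0]
contact_force: [-0.5, 0.7, 2.1]
width: 0.0087
gripper_force: 49.0
```

Request:
apply_moves(
  steps=[0, 0, 0.1, 0, 0, 0, 0.15, 0, 0, 0, 0.15, 0, 0, 0, 0.15, 0],
)

```text
clock: 48.48
position: [0.4638, 0.2603, 0.0362]
ee_rot: [-0.0, -0.077, 0.997, -0.0]
contact_force: [-0.5, 0.0, 0.9]
width: 0.0087
gripper_force: 49.0
```

Request:
apply_moves(
  steps=[-1.3, -0.2, 0, 0, -2.6, -0.4, 0, 0, -4, -0.6, 0, 0, -5.5, -0.85, 0, 0, -7, -1.1, 0, 0, -8.2, -1.27, 0, 0, -8.2, -1.27, 3, 0, -8.2, -1.27, 7, 0],
)

```text
clock: 49.15
position: [0.3778, 0.246, 0.104]
ee_rot: [-0.005, -0.077, 0.997, -0.002]
contact_force: [1.8, 0.2, -1.5]
width: 0.0088
gripper_force: 48.9
```

Request:
apply_moves(
  steps=[0, 0, 4, 0, 1.5, -2, 7, -3, 3.5, -5, 7, -6, 5, -8.5, 7, -9, 6, -12, 7, -12, 6.5, -16, 7, -15, 7, -20, 7, -18, 7.5, -24, 7, -21],
)

```text
clock: 49.82
position: [0.4566, 0.006, 0.1761]
ee_rot: [-0.0, 0.107, 0.994, 0.0]
contact_force: [0.8, -0.3, -1.0]
width: 0.0086
gripper_force: 49.0
```

Request:
apply_moves(
  steps=[0.6, -4, 0, -3, 1.2, -8, 0, -6, 2, -12, 0, -6, 3, -16, 0, -6.4, 4, -20, 0, -6.4, 4.5, -24.2, 0, -6.4, 4.5, -24.2, 0, -6.4, 4.5, -24.2, 0, -6.4],
)

```text
clock: 50.48
position: [0.5019, -0.2364, 0.1755]
ee_rot: [-0.001, 0.163, 0.987, 0.0]
contact_force: [-0.5, 0.7, -1.2]
width: 0.0084
gripper_force: 49.0
```

Request:
apply_moves(
  steps=[0, 0, -3, 0, 0, 0, -6, 0, 0, 0, -9, 0, 0, 0, -12, 0, 0, 0, -14, 0, 0, 0, -14, 0, 0, 0, -14, 0, 0, 0, -14, 0],
)

```text
clock: 51.15
position: [0.5029, -0.2339, 0.0375]
ee_rot: [0.001, 0.161, 0.987, -0.0]
contact_force: [0.2, 0.6, -0.5]
width: 0.0087
gripper_force: 49.0
```

Run:
```python
from h import *
s=get_state();P=s["position"]; q=s["ee_rot"]; print(P,np.degrees(2*np.arctan2(q[2],q[1]))-180,s["contact_force"],s["width"])
yaw=np.radians(-18.5); e=np.array([np.cos(yaw),np.sin(yaw),0]);l=np.array([-e[1],e[0],0])
for n in("side","top"):
    im=get_image(n); cv2.imwrite(f"pics/{n}J.png",im[:,:,::-1])
    print(n,[np.round(proj(n,P+(.0857+.013*a)*e+.013*b*l+[0,0,.004]),1).tolist() for a,b in((1,1),(1,-1),(-1,-1),(-1,1))])
    for k,L in blobs(n,im,*((270,120,60,60) if n=="side" else (280,160,60,50))).items():
        for u,v,a,c in L: print(k,np.round([u,v,a],1),np.round([c.min(0),c.max(0)],1).tolist())
```

```text
[ 0.50287708 -0.23392082  0.0375456 ] -18.493040132752242 [ 0.16287362  0.60226351 -0.50263222] 0.008675796148708358
side [[280.6, 152.7], [287.1, 149.2], [292.0, 154.3], [285.4, 157.9]]
blue [286.7 157.1  48.2] [[281.9, 152.4], [291.9, 163.6]]
orange [273.2 172.8  56.7] [[269.6, 165.6], [278.6, 179.4]]
top [[312.4, 183.6], [318.6, 186.7], [315.6, 192.6], [309.4, 189.5]]
orange [295.4 186.4  38.9] [[291.9, 182.1], [299.6, 191.6]]
```

Request:
apply_moves(
  steps=[0, -0.05, -0.8, 0, 0, -0.05, -1.6, 0, 0, -0.05, -2.0, 0, 0, -0.05, -2.4, 0, 0, -0.05, -2.5, 0, 0, -0.05, -2.5, 0],
)

```text
clock: 51.75
position: [0.5017, -0.2347, 0.0118]
ee_rot: [-0.0, 0.161, 0.987, 0.0]
contact_force: [-1.6, 0.5, 6.3]
width: 0.0089
gripper_force: 50.0
```

Request:
apply_moves(
  steps=[0, 0, -0.2, 0, 0, 0, -0.3, 0, 0, 0, -0.4, 0, 0, 0, -0.4, 0],
)

```text
clock: 52.08
position: [0.5019, -0.2348, 0.0112]
ee_rot: [0.0, 0.161, 0.987, -0.0]
contact_force: [-7.5, 4.2, 30.9]
width: 0.0087
gripper_force: 54.6
```

Request:
apply_moves(
  steps=[0, 0, 0.2, 0, 0, 0, 0.2, 0, 0, 0, 0.2, 0],
)

```text
clock: 52.33
position: [0.5018, -0.2348, 0.0115]
ee_rot: [0.0, 0.161, 0.987, -0.0]
contact_force: [-4.7, 2.2, 16.9]
width: 0.0087
gripper_force: 52.2
```

Request:
apply_moves(
  steps=[0, 0, 0, 0, 0, 0, 0, 0, 0, 0, 0, 0, 0, 0, 0, 0],
  jaw=120,
)

```text
clock: 52.67
position: [0.5019, -0.2348, 0.0089]
ee_rot: [-0.0, 0.161, 0.987, 0.0]
contact_force: [-0.3, 0.1, -0.3]
width: 0.0453
gripper_force: 0.0
```

Request:
apply_moves(
  steps=[0, 0, 3, 0, 0, 0, 7, 0, 0, 0, 11, 0, 0, 0, 15, 0, -2, -4, 15, 0, -4, -8, 15, 0, -6, -12, 15, 0, -8, -16, 15, 0],
)

```text
clock: 53.33
position: [0.4268, -0.3851, 0.1594]
ee_rot: [0.0, 0.161, 0.987, -0.0]
contact_force: [1.0, -0.6, -0.6]
width: 0.0455
gripper_force: 0.0
```

```bash
cat >> h.py <<'E'
SL={"white":(.5632,-.3236),"blue":(.5841,-.2616),"orange":(.6050,-.1987)}
def tray(n,im,col):
    yaw=np.radians(-18.5); e=np.array([np.cos(yaw),np.sin(yaw)]);l=np.array([-e[1],e[0]]); p=np.array(SL[col])
    roi=(265,120,65,70) if n=="side" else (280,170,70,50)
    for u,v,a,c in blobs(n,im,*roi).get(col,[]):
        P=np.array([plane(n,q,.012)[:2] for q in c])-p; x,y=P@e*1e3,P@l*1e3; 
        if abs(x.mean())>60 or abs(y.mean())>25: continue
        f=x>-8; print(n,col,"x",np.round([x.min(),x.max()],1),"pad y",np.round([y[f].min(),y[f].max()],1),"stem y",np.round([y[(x<-20)].min(),y[(x<-20)].max()],1) if (x<-20).any() else "")
E
python3 - <<'E'
from h import *
print(get_state()["position"])
for n in("side","top"):
    im=get_image(n); cv2.imwrite(f"pics/{n}K.png",im[:,:,::-1])
    tray(n,im,"blue"); tray(n,im,"white"); tray(n,im,"orange")
    o=cv2.imread(f"pics/{n}0.png")[:,:,::-1]; print("before:"); tray(n,o,"blue"); tray(n,o,"white")
E
```

```text
[ 0.42681136 -0.38505519  0.15936996]
side blue x [-32.4   9.4] pad y [-15.4  13.1] stem y [-8.8  6.1]
side orange x [-50.1  11. ] pad y [-12.8  18. ] stem y [-6.6 11.1]
before:
side blue x [-48.3   8.1] pad y [-9.4 15. ] stem y [-3.6  9.3]
side white x [-48.7   7.4] pad y [-8.1 14.6] stem y [-2.5  8.8]
top blue x [-34.1   5.4] pad y [-10.8   9.2] stem y [-4.6  6.4]
top orange x [-48.6  12.5] pad y [-13.9  15.7] stem y [-7.   9.3]
before:
top blue x [-45.6   9.4] pad y [-10.3  13.9] stem y [-3.7  5.8]
```

```bash
cat >> h.py <<'E'
def prof(n,im,p,yaw,z,t,off=0):
    e=np.array([np.cos(yaw),np.sin(yaw)]);l=np.array([-e[1],e[0]])
    P=np.array([proj(n,(*(np.array(p)+x*e+off*l),z)) for x in t]).astype(np.float32)
    return cv2.remap(im,P[None,:,0],P[None,:,1],cv2.INTER_LINEAR)[0].astype(int)
E
python3 - <<'E'
from h import *
t=np.arange(-.12,.024,.004)
print((t*1e3).astype(int).tolist())
for n in("side","top"):
    im=cv2.imread(f"pics/{n}K.png")[:,:,::-1]
    for c in("blue","white"): 
        v=prof(n,im,SL[c],np.radians(-18.5),.012,t); print(n,c,"R",v[:,0].tolist(),"B",v[:,2].tolist())
    for x in(-.09,-.06):   # across the stem
        y=np.arange(-.016,.017,.002); yaw=np.radians(-18.5);e=np.array([np.cos(yaw),np.sin(yaw)])
        for c in("blue","white"): print(n,c,x,"across",prof(n,im,np.array(SL[c])+x*e,yaw+np.pi/2,.012,y)[:,0].tolist())
E
```

```text
[-120, -115, -111, -107, -103, -99, -95, -91, -87, -83, -79, -75, -71, -67, -63, -59, -55, -51, -47, -43, -39, -35, -31, -27, -23, -19, -15, -11, -7, -3, 0, 4, 8, 12, 16, 20]
side blue R [101, 100, 107, 112, 117, 123, 131, 146, 171, 190, 198, 198, 198, 195, 193, 193, 191, 191, 193, 190, 168, 126, 80, 57, 53, 53, 54, 54, 54, 51, 48, 47, 51, 61, 71, 77] B [100, 101, 109, 115, 120, 126, 134, 150, 175, 195, 204, 205, 203, 201, 198, 198, 195, 196, 199, 197, 183, 157, 136, 129, 127, 126, 128, 132, 128, 114, 97, 89, 84, 80, 78, 81]
side white R [151, 139, 150, 162, 170, 186, 192, 193, 195, 194, 192, 183, 161, 134, 124, 121, 120, 119, 120, 122, 129, 147, 173, 193, 191, 182, 172, 157, 146, 142, 139, 133, 116, 92, 77, 77] B [149, 141, 155, 168, 175, 191, 197, 198, 200, 199, 197, 188, 165, 138, 128, 124, 123, 123, 123, 124, 131, 144, 166, 186, 185, 176, 165, 151, 139, 134, 132, 126, 112, 91, 79, 79]
side blue -0.09 across [98, 104, 114, 128, 142, 154, 163, 162, 157, 150, 137, 123, 106, 92, 86, 84, 82]
side white -0.09 across [120, 120, 122, 130, 142, 160, 177, 189, 195, 190, 178, 159, 138, 122,
[... 644 characters left out ...]
 135, 137, 134, 131, 126, 119, 113, 104, 106, 129, 162, 183, 180, 164, 140, 129, 124, 123, 121, 115, 91, 73, 68] B [81, 80, 79, 76, 77, 80, 84, 89, 96, 95, 98, 104, 109, 113, 116, 114, 109, 106, 102, 98, 95, 103, 125, 158, 179, 176, 159, 134, 121, 115, 116, 115, 109, 88, 72, 68]
top blue -0.09 across [88, 94, 97, 99, 103, 110, 116, 120, 121, 117, 108, 98, 86, 77, 71, 71, 69]
top white -0.09 across [124, 123, 122, 120, 118, 116, 115, 112, 111, 109, 108, 108, 113, 122, 134, 144, 151]
top blue -0.06 across [100, 102, 102, 108, 116, 132, 151, 165, 173, 171, 161, 146, 127, 110, 103, 98, 101]
top white -0.06 across [96, 98, 102, 109, 117, 126, 131, 133, 134, 135, 136, 137, 137, 136, 133, 125, 116]
```

Blue's colour edge is at about −35.5 mm against −34 expected, and lateral position is within about 1 mm: seated. Now orange.

Run:
```python
from h import *
for n,f in(("side","sideK"),("top","topK"),("top","top0"),("side","side0")):
    im=cv2.imread(f"pics/{f}.png")[:,:,::-1]; s=cv2.cvtColor(im,cv2.COLOR_RGB2HSV)[...,1]
    print(f); coupon(n,np.dstack([s]*3),(.50,.60,-.12,-.03),z=.008,mode="diff")
    p=(.564,-.0735); t=np.arange(-.12,-.02,.004); print("R-B",(lambda v:(v[:,0]-v[:,2]).tolist())(prof(n,im,p,np.radians(9),.008,np.arange(-.05,.025,.004))))
    for d in(-.095,-.075,-.055):
        e=np.array([np.cos(.157),np.sin(.157)]); print("across",d,prof(n,im,np.array(p)+d*e,.157+np.pi/2,.008,np.arange(-.016,.017,.002))[:,1].tolist())
```

```text
sideK
side yaw 8.4 front [ 0.5874 -0.1078] rear [ 0.542  -0.1146] len 0.0459 padw 0.0208 pad from 0.0289 PADmid [ 0.6117 -0.1042]
R-B [5, 6, 5, 6, 5, 6, 5, 6, 5, 5, 6, 6, 7, 7, 6, 5, 5, 4, 5]
across -0.095 [108, 108, 107, 108, 107, 106, 107, 108, 108, 107, 107, 108, 108, 108, 108, 107, 108]
across -0.075 [109, 108, 107, 106, 108, 109, 110, 111, 114, 114, 114, 117, 121, 125, 130, 137, 142]
across -0.055 [176, 177, 177, 177, 176, 176, 176, 176, 176, 177, 177, 176, 176, 177, 177, 176, 176]
topK
top yaw 8.4 front [ 0.5893 -0.1086] rear [ 0.5429 -0.1154] len 0.0469 padw 0.02 pad from 0.0279 PADmid [ 0.6131 -0.105 ]
R-B [8, 7, 6, 7, 8, 8, 8, 7, 7, 7, 7, 8, 8, 7, 5, 8, 8, 7, 7]
across -0.095 [97, 96, 96, 97, 97, 97, 96, 96, 95, 94, 94, 93, 93, 94, 94, 95, 95]
across -0.075 [97, 98, 99, 100, 101, 101, 103, 103, 106, 110, 114, 118, 121, 125, 125, 124, 125]
across -0.055 [148, 150, 151, 151, 150, 149, 149, 150, 151, 151, 151, 151, 150, 149, 149, 150, 150]
top0
top yaw 7.1 front [ 0.5759 -0.0728] rear [ 0.5302 -0.0785] len 0.046 padw 0.0267 pad from 0.029 PADmid [ 0.6002 -0.0698]
R-B [0, 1, 1, 
[... 168 characters left out ...]
s -0.075 [97, 96, 94, 96, 97, 98, 101, 107, 110, 112, 110, 106, 102, 98, 97, 98, 98]
across -0.055 [149, 147, 144, 141, 138, 138, 141, 150, 157, 162, 161, 155, 146, 136, 130, 125, 126]
side0
side yaw 7.4 front [ 0.5751 -0.0722] rear [ 0.5295 -0.0781] len 0.046 padw 0.0293 pad from 0.029 PADmid [ 0.5994 -0.0691]
R-B [-4, -4, 0, 24, 78, 128, 138, 144, 144, 151, 154, 156, 155, 154, 141, 86, 28, 7, 5]
across -0.095 [106, 106, 107, 109, 110, 113, 118, 122, 124, 126, 125, 122, 117, 113, 110, 109, 109]
across -0.075 [107, 107, 106, 107, 110, 114, 119, 124, 126, 126, 125, 121, 116, 112, 110, 108, 107]
across -0.055 [172, 172, 173, 175, 178, 183, 188, 194, 194, 187, 179, 165, 154, 151, 151, 154, 158]
```

Orange has been knocked about 4 cm aside. Re-measuring with a wider box.

Run:
```python
from h import *
for n in("side","top"):
    im=get_image(n); cv2.imwrite(f"pics/{n}L.png",im[:,:,::-1]); s=cv2.cvtColor(im,cv2.COLOR_RGB2HSV)[...,1]
    coupon(n,np.dstack([s]*3),(.50,.62,-.155,-.06),z=.008,mode="diff")
    coupon(n,im,(.44,.62,-.155,-.06),z=.008,mode="diff")
    for yaw in(.1,):
        for x in(.52,.50,.48): print(x,prof(n,im,(x,-.12),np.pi/2,.008,np.arange(-.03,.031,.003))[:,1].tolist())
```

```text
side yaw 2.4 front [ 0.5881 -0.113 ] rear [ 0.5418 -0.115 ] len 0.0464 padw 0.0285 pad from 0.0294 PADmid [ 0.6124 -0.112 ]
side yaw -28.4 front [ 0.5886 -0.1702] rear [ 0.4258 -0.0823] len 0.1851 padw 0.0885 pad from 0.1581 PADmid [ 0.549  -0.1488]
0.52 [77, 78, 81, 91, 101, 111, 117, 129, 153, 183, 201, 204, 185, 164, 155, 163, 172, 176, 176, 177, 176]
0.5 [92, 94, 95, 96, 99, 101, 105, 108, 114, 123, 126, 125, 123, 118, 114, 116, 121, 132, 139, 148, 157]
0.48 [107, 108, 108, 108, 108, 107, 108, 110, 115, 122, 127, 124, 119, 111, 108, 107, 107, 107, 106, 107, 107]
top yaw 3.8 front [ 0.5893 -0.1128] rear [ 0.543  -0.1158] len 0.0464 padw 0.0262 pad from 0.0274 PADmid [ 0.6136 -0.1112]
top yaw -30.5 front [ 0.581  -0.1705] rear [ 0.4265 -0.0795] len 0.1793 padw 0.0875 pad from 0.1503 PADmid [ 0.5447 -0.1491]
0.52 [71, 73, 72, 76, 84, 92, 96, 106, 123, 148, 175, 177, 172, 162, 152, 149, 149, 150, 150, 150, 150]
0.5 [86, 91, 91, 91, 95, 96, 96, 99, 105, 109, 112, 110, 106, 99, 95, 98, 100, 105, 115, 125, 135]
0.48 [93, 94, 96, 96, 98, 97, 96, 97, 101, 107, 108, 108, 104, 99, 96, 94, 95, 95, 95, 95, 96]
```

Orange: yaw 3.4°, pad near (0.576, −0.1137), with its stem next to the tray corner. I grip 95 mm from the pad, at (0.481, −0.1193), so the fingers clear the tray.

Request:
apply_moves(
  steps=[0.8, 4, 0, 4, 1.6, 8, 0, 8, 2.4, 12, 0, 12, 3.2, 16, 0, 16, 4.2, 21, 0, 20, 5.4, 26.6, 0, 21.9, 5.4, 26.6, 0, 21.9, 5.4, 26.6, -4, 21.9],
  jaw=150,
)

```text
clock: 54.2
position: [0.4874, -0.1133, 0.1249]
ee_rot: [0.007, -0.033, 0.999, -0.001]
contact_force: [1.7, -0.6, -1.0]
width: 0.0352
gripper_force: 0.0
```

Request:
apply_moves(
  steps=[0, 0, -4, 0, 0, 0, -6, 0, 0, 0, -6, 0, 0, 0, -6, 0, 0, 0, -6, 0, 0, 0, -6, 0, 0, 0, -6, 0, 0, 0, -6, 0],
)

```text
clock: 54.87
position: [0.4824, -0.1183, 0.0606]
ee_rot: [0.001, -0.029, 1.0, -0.0]
contact_force: [-0.2, 0.1, 0.4]
width: 0.0353
gripper_force: 0.0
```

Request:
apply_moves(
  steps=[-0.1, -0.1, -2, 0, -0.1, -0.1, -4, 0, -0.1, -0.1, -5.5, 0, -0.1, -0.1, -5.5, 0, -0.1, -0.1, -5.5, 0, -0.1, -0.1, -5.5, 0],
)

```text
clock: 55.37
position: [0.4814, -0.1193, 0.0053]
ee_rot: [0.001, -0.029, 1.0, -0.0]
contact_force: [-0.2, 0.1, 0.1]
width: 0.0355
gripper_force: 0.0
```

Request:
apply_moves(
  steps=[0, 0, 0, 0, 0, 0, 0, 0, 0, 0, 0, 0, 0, 0, 0, 0, 0, 0, 0, 0, 0, 0, 0, 0],
  jaw=255,
  newtons=50,
)

```text
clock: 55.87
position: [0.4814, -0.1193, 0.0056]
ee_rot: [0.001, -0.029, 1.0, -0.0]
contact_force: [-0.7, -0.1, 5.7]
width: 0.0095
gripper_force: 48.9
```

Request:
apply_moves(
  steps=[0, 0, 3, 0, 0, 0, 6, 0, 0, 0, 9, 0, 0, 0, 12, 0, 0, 0, 12, 0, 0, 0, 12, 0],
)

```text
clock: 56.37
position: [0.4818, -0.1194, 0.1263]
ee_rot: [0.002, -0.029, 1.0, -0.001]
contact_force: [0.7, 0.6, -0.4]
width: 0.0091
gripper_force: 48.8
```

Run:
```python
from h import *
s=get_state();P=s["position"]; q=s["ee_rot"]; yaw=2*np.arctan2(q[2],q[1])-np.pi; print(P,np.degrees(yaw),s["width"])
e=np.array([np.cos(yaw),np.sin(yaw),0])
for n in("side","top"):
    im=get_image(n); pr=proj(n,P+.0887*e+[0,0,.004]); print(n,"colour centroid pred",pr)
    for u,v,a,c in blobs(n,im,int(pr[0])-25,int(pr[1])-25,50,50).get("orange",[]): print(np.round([u,v,a],1),np.round([c.min(0),c.max(0)],1).tolist(),plane(n,(u,v),P[2]+.004)-P)
```

```text
[ 0.48176599 -0.11935926  0.12632701] 3.3599110792200335 0.009129531959575759
side colour centroid pred [262.34344954 167.18006866]
[265.1 168.4 102.3] [[256.1, 163.9], [274.6, 172.9]] [0.07929965 0.0039496  0.004     ]
top colour centroid pred [275.92577376 178.70376402]
```

Run:
```python
from h import *
s=get_state();P=s["position"]
for n in("side","top"):
    im=get_image(n); cv2.imwrite(f"pics/{n}M.png",im[:,:,::-1]); sa=cv2.cvtColor(im,cv2.COLOR_RGB2HSV)[...,1]
    t=np.arange(.0,.125,.005)
    for off in(-.008,0,.008):
        v=prof(n,im,P[:2],np.radians(3.4),P[2]+.003,t,off); print(n,off,"R-B",[(int(a*1e3+.5),int(b)) for a,b in zip(t,v[:,0]-v[:,2])])
```

```text
side -0.008 R-B [(0, -3), (5, -1), (10, 0), (15, -2), (20, -3), (25, -4), (30, -5), (35, -4), (40, -4), (45, -3), (50, 14), (55, 79), (60, 134), (65, 150), (70, 153), (75, 147), (80, 116), (85, 80), (90, 74), (95, 70), (100, 65), (105, 37), (110, 12), (115, 5), (120, 6)]
side 0 R-B [(0, -1), (5, -1), (10, -1), (15, -1), (20, -2), (25, -3), (30, -3), (35, -4), (40, -4), (45, -3), (50, 2), (55, 18), (60, 51), (65, 93), (70, 105), (75, 102), (80, 96), (85, 93), (90, 92), (95, 92), (100, 82), (105, 42), (110, 12), (115, 6), (120, 6)]
side 0.008 R-B [(0, -1), (5, -2), (10, -2), (15, -3), (20, -4), (25, -3), (30, 1), (35, 15), (40, 8), (45, -2), (50, -4), (55, 4), (60, 35), (65, 68), (70, 66), (75, 66), (80, 79), (85, 91), (90, 94), (95, 92), (100, 84), (105, 47), (110, 12), (115, 6), (120, 4)]
top -0.008 R-B [(0, 16), (5, 15), (10, 11), (15, 12), (20, 10), (25, 9), (30, 9), (35, 9), (40, 12), (45, 10), (50, 15), (55, 18), (60, 15), (65, 15), (70, 18), (75, 19), (80, 22), (85, 21), (90, 22), (95, 22), (100, 23), (105, 24), (110, 24), (115, 24), (120, 24)]
top 0 R-B [(0, 8), (5, 2), (10, -2), (15, 6), (20, 10), (25, 9), (30, 12), (35, 10), (40, 12), (45, 12), (50, 17), (55, 20), (60, 17), (65, 16), (70, 17), (75, 20), (80, 21), (85, 20), (90, 22), (95, 23), (100, 23), (105, 22), (110, 23), (115, 24), (120, 25)]
top 0.008 R-B [(0, 1), (5, 3), (10, 2), (15, 3), (20, 10), (25, 9), (30, 11), (35, 11), (40, 13), (45, 13), (50, 14), (55, 19), (60, 21), (65, 17), (70, 16), (75, 16), (80, 17), (85, 21), (90, 20), (95, 22), (100, 22), (105, 24), (110, 23), (115, 23), (120, 25)]
```

Front edge at about 105 mm, colour start at 60 mm, both as expected for a 95 mm hold. No slip. Carrying to the micrometer.

Request:
apply_moves(
  steps=[0, 3, 0, 1, -0.5, 7, 0, 2, -1, 11, 0, 3, -1.5, 15, 0, 4, -2, 19, 0, 5, -2.5, 23, 0, 5.5, -3.5, 26.8, 0, 5.5, -5, 30, 0, 5.5],
)

```text
clock: 57.23
position: [0.4302, 0.1834, 0.1231]
ee_rot: [-0.001, -0.077, 0.997, 0.0]
contact_force: [1.1, 0.5, 0.6]
width: 0.0091
gripper_force: 48.8
```

Request:
apply_moves(
  steps=[-2.5, 3, 0, 0, -5, 5.5, 0, 0, -6, 6.5, -2, 0, -6, 6.5, -5, 0, -6, 6.5, -8, 0, -6, 6.5, -8.5, 0, -6, 6.5, -8.5, 0, -6, 6.5, -8.5, 0],
)

```text
clock: 57.9
position: [0.3707, 0.246, 0.0392]
ee_rot: [-0.001, -0.077, 0.997, -0.0]
contact_force: [-0.7, 0.4, 0.0]
width: 0.0091
gripper_force: 48.9
```

Request:
apply_moves(
  steps=[0, 0, 0, 0, 0, 0, 0, 0, 0, 0, 0, 0, 0, 0, 0, 0],
)

```text
clock: 58.23
position: [0.3713, 0.2462, 0.0402]
ee_rot: [0.001, -0.077, 0.997, 0.0]
contact_force: [0.2, -0.3, -0.6]
width: 0.0091
gripper_force: 48.9
```

Run:
```python
from h import *
s=get_state();P=s["position"]; q=s["ee_rot"]; yaw=2*np.arctan2(q[2],q[1])-np.pi; print(P,np.degrees(yaw),s["width"])
im=get_image("side"); cv2.imwrite("pics/sideN.png",im[:,:,::-1])
e=np.array([np.cos(yaw),np.sin(yaw),0])
for u,v,a,c in blobs("side",im,185,265,60,60).get("orange",[]): print(np.round([u,v,a],1),"rel",plane("side",(u,v),P[2]+.003)-P,"pred",.0887*e)
t=np.arange(.04,.12,.005); print([(int(a*1e3+.5),int(b[0]-b[2])) for a,b in zip(t,prof("side",im,P[:2],yaw,P[2]+.003,t))])
```

```text
[0.37128238 0.24624145 0.04023639] 8.829865562874044 0.009145509382336678
[210.5 297.3 110.2] rel [0.08701467 0.01571287 0.003     ] pred [0.08764877 0.01361553 0.        ]
[(40, -3), (45, -3), (50, -3), (55, 0), (60, 28), (65, 75), (70, 86), (75, 88), (80, 91), (85, 93), (90, 94), (95, 94), (100, 93), (105, 73), (110, 15), (115, -2)]
```

Request:
apply_moves(
  steps=[0, 0, -0.25, 0, 0, 0, -0.25, 0, 1.2, 0.18, -0.25, 0, 2.4, 0.36, -0.25, 0, 3.6, 0.55, -0.25, 0, 4.8, 0.73, -0.25, 0, 6, 0.91, -0.25, 0, 7.2, 1.09, -0.25, 0],
)

```text
clock: 58.95
position: [0.4446, 0.2573, 0.0368]
ee_rot: [0.0, -0.077, 0.997, 0.0]
contact_force: [0.8, 0.5, -0.7]
width: 0.009
gripper_force: 48.9
```

Request:
apply_moves(
  steps=[1.2, 0.18, 0, 0, 1.2, 0.18, 0, 0, 1.2, 0.18, 0, 0, 1.2, 0.18, 0, 0, 1.2, 0.18, 0, 0, 1.2, 0.18, 0, 0],
)

```text
clock: 59.45
position: [0.4536, 0.2586, 0.0368]
ee_rot: [-0.0, -0.077, 0.997, -0.0]
contact_force: [0.3, -0.8, -0.1]
width: 0.009
gripper_force: 48.9
```

Request:
apply_moves(
  steps=[0.1, 0.02, -0.1, 0, 0.1, 0.02, -0.2, 0, 0.1, 0.02, -0.2, 0, 0.1, 0.02, -0.2, 0],
)

```text
clock: 59.78
position: [0.4553, 0.2591, 0.035]
ee_rot: [-0.0, -0.077, 0.997, 0.0]
contact_force: [-1.1, -0.4, 1.7]
width: 0.0094
gripper_force: 49.2
```

Request:
apply_moves(
  steps=[0, 0, 0, 0, 0, 0, 0, 0, 0, 0, 0, 0, 0, 0, 0, 0],
  jaw=120,
)

```text
clock: 60.12
position: [0.4557, 0.259, 0.0348]
ee_rot: [0.0, -0.077, 0.997, 0.0]
contact_force: [-0.0, 0.1, -0.2]
width: 0.0449
gripper_force: 0.0
```

Request:
apply_moves(
  steps=[0, 0, 4, 0, 0, 0, 8, 0, 0, 0, 12, 7, 0, 0, 16, 14, 0, 0, 20, 21, 0, 0, 20, 28, 0, 0, 20, 35, 0, 0, 20, 42],
  jaw=0,
)

```text
clock: 60.78
position: [0.4559, 0.2591, 0.236]
ee_rot: [0.001, -0.432, 0.902, -0.0]
contact_force: [-0.2, -0.4, 0.2]
width: 0.0855
gripper_force: 0.0
```

Run:
```python
from h import *
print(get_state()["position"])
t=np.arange(-.06,-.014,.004)
for n in("side","top"):
    im=get_image(n); cv2.imwrite(f"pics/{n}O.png",im[:,:,::-1])
    v=prof(n,im,(.549,.2735),np.radians(8.9),.038,t); print(n,[(int(round(a*1e3)),int(b[0]-b[2])) for a,b in zip(t,v)])
    y=np.arange(-.014,.015,.002); e=np.array([np.cos(.155),np.sin(.155)])
    print("across -45",prof(n,im,np.array([.549,.2735])-.045*e,.155+np.pi/2,.038,y)[:,1].tolist())
```

```text
[0.45587667 0.25909358 0.23597441]
side [(-60, -3), (-56, -4), (-52, -4), (-48, -5), (-44, -5), (-40, -3), (-36, 23), (-32, 87), (-28, 141), (-24, 141), (-20, 110), (-16, 93)]
across -45 [128, 143, 152, 161, 174, 190, 204, 211, 213, 202, 186, 169, 164, 163, 164]
top [(-60, 0), (-56, 0), (-52, 0), (-48, -1), (-44, -1), (-40, 2), (-36, 18), (-32, 64), (-28, 104), (-24, 110), (-20, 95), (-16, 74)]
across -45 [116, 119, 117, 117, 119, 131, 150, 162, 171, 169, 164, 154, 143, 134, 125]
```

Orange colour edge at −33 mm, within 1 mm of centred. Turning the knob.

Request:
apply_moves(
  steps=[4, 0.6, 0, 7, 8, 1.25, 0, 14, 9.25, 1.45, 0, 21, 9.25, 1.45, -2, 28, 9.25, 1.45, -5, 31, 9.25, 1.45, -8, 31, 9.25, 1.45, -10.6, 31, 9.25, 1.45, -10.6, 31],
)

```text
clock: 61.55
position: [0.544, 0.2719, 0.1227]
ee_rot: [-0.006, -0.654, 0.757, 0.002]
contact_force: [-1.5, -0.7, 0.1]
width: 0.0854
gripper_force: 0.0
```

Request:
apply_moves(
  steps=[0, 0, 0, 0, 0, 0, 0, 0, 0, 0, 0, 0, 0, 0, 0, 0, 0, 0, 0, 0, 0, 0, 0, 0],
)

```text
clock: 62.05
position: [0.5485, 0.2737, 0.13]
ee_rot: [0.001, -0.655, 0.756, -0.0]
contact_force: [-0.3, -0.5, -0.8]
width: 0.0855
gripper_force: 0.0
```

Request:
apply_moves(
  steps=[0, 0, 0, 0, 0, 0, 0, 0, 0, 0, 0, 0, 0, 0, 0, 0, 0, 0, 0, 0, 0, 0, 0, 0, 0, 0, 0, 0],
  jaw=255,
  newtons=30,
)

```text
clock: 62.63
position: [0.5486, 0.2734, 0.1289]
ee_rot: [0.0, -0.655, 0.756, -0.0]
contact_force: [2.1, 0.0, -0.3]
width: 0.016
gripper_force: 30.0
```

Request:
apply_moves(
  steps=[0, 0, 0, -7, 0, 0, 0, -14, 0, 0, 0, -21, 0, 0, 0, -28, 0, 0, 0, -35, 0, 0, 0, -42, 0, 0, 0, -49, 0, 0, 0, -56],
)

```text
clock: 63.3
position: [0.5484, 0.2736, 0.1289]
ee_rot: [0.0, -0.221, 0.975, 0.0]
contact_force: [1.1, 0.3, -0.0]
width: 0.0157
gripper_force: 30.0
```

Request:
apply_moves(
  steps=[0, 0, 0, -7, 0, 0, 0, -14, 0, 0, 0, -21, 0, 0, 0, -28, 0, 0, 0, -35, 0, 0, 0, -42, 0, 0, 0, -49, 0, 0, 0, -56],
)

```text
clock: 63.97
position: [0.5485, 0.2738, 0.1289]
ee_rot: [0.0, 0.263, 0.965, 0.001]
contact_force: [1.1, 0.4, 0.4]
width: 0.0157
gripper_force: 30.0
```

Request:
apply_moves(
  steps=[0, 0, 0, -7, 0, 0, 0, -14, 0, 0, 0, -21, 0, 0, 0, -28, 0, 0, 0, -35, 0, 0, 0, -42, 0, 0, 0, -49, 0, 0, 0, -56],
)

```text
clock: 64.63
position: [0.5487, 0.2739, 0.129]
ee_rot: [0.0, 0.685, 0.728, 0.001]
contact_force: [1.3, 0.9, -0.3]
width: 0.0158
gripper_force: 30.0
```

Request:
apply_moves(
  steps=[0, 0, 0, -7, 0, 0, 0, -14, 0, 0, 0, -21, 0, 0, 0, -28, 0, 0, 0, -35, 0, 0, 0, -42, 0, 0, 0, -49, 0, 0, 0, -56],
)

```text
clock: 65.3
position: [0.5489, 0.2738, 0.129]
ee_rot: [0.0, 0.947, 0.322, 0.001]
contact_force: [0.9, 1.2, -1.0]
width: 0.0156
gripper_force: 30.0
```

Request:
apply_moves(
  steps=[0, 0, 0, -7, 0, 0, 0, -14, 0, 0, 0, -21, 0, 0, 0, -28, 0, 0, 0, -35, 0, 0, 0, -42, 0, 0, 0, -49, 0, 0, 0, -56],
)

```text
clock: 65.97
position: [0.549, 0.2735, 0.129]
ee_rot: [-0.0, 0.987, -0.161, 0.001]
contact_force: [2.2, -0.1, -0.7]
width: 0.0158
gripper_force: 30.0
```

Request:
apply_moves(
  steps=[0, 0, 0, -7, 0, 0, 0, -14, 0, 0, 0, -18, 0, 0, 0, -18],
)

```text
clock: 66.3
position: [0.5489, 0.2735, 0.129]
ee_rot: [-0.0, 0.951, -0.311, 0.001]
contact_force: [1.8, -0.0, -0.8]
width: 0.0153
gripper_force: 30.0
```

Run:
```python
from h import *
s=get_state(); print(s["moment"],s["contact_force"],s["qpos"])
```

```text
[-0.08418036 -0.30668045 -0.01055661] [ 1.77085364 -0.00357276 -0.75607744] [ 3.49193754e-01  4.02053042e-01  1.57756859e+00 -5.47646561e-04
  1.16049557e+00  2.55204721e+00]
```

Request:
apply_moves(
  steps=[0, 0, 0, 7, 0, 0, 0, 14, 0, 0, 0, 21, 0, 0, 0, 28, 0, 0, 0, 35, 0, 0, 0, 42, 0, 0, 0, 49, 0, 0, 0, 56],
)

```text
clock: 66.97
position: [0.5489, 0.2737, 0.129]
ee_rot: [-0.0, 0.984, 0.176, 0.001]
contact_force: [2.4, -0.9, -0.6]
width: 0.016
gripper_force: 30.0
```

Request:
apply_moves(
  steps=[0, 0, 0, 7, 0, 0, 0, 14, 0, 0, 0, 21, 0, 0, 0, 28, 0, 0, 0, 35, 0, 0, 0, 42, 0, 0, 0, 49, 0, 0, 0, 49],
)

```text
clock: 67.63
position: [0.5488, 0.2739, 0.129]
ee_rot: [0.0, 0.824, 0.567, 0.001]
contact_force: [2.7, 1.0, 0.2]
width: 0.0161
gripper_force: 30.0
```

Request:
apply_moves(
  steps=[0, 0, 0, 0, 0, 0, 0, 0, 0, 0, 0, 0, 0, 0, 0, 0, 0, 0, 4, 0, 0, 0, 8, 0, 0, 0, 10.6, 0, 0, 0, 10.6, 0],
  jaw=0,
)

```text
clock: 68.3
position: [0.5512, 0.2748, 0.2418]
ee_rot: [0.002, 0.825, 0.565, 0.006]
contact_force: [1.3, 0.7, 1.0]
width: 0.0857
gripper_force: 0.0
```

Run:
```python
from h import *
for i in range(6):
    get_image("side"); print(np.round(get_state()["moment"],3), end=" ")
```

```text
[-0.014 -0.008 -0.037] [-0.026 -0.035  0.007] [ 0.033 -0.024  0.01 ] [ 0.024  0.061 -0.003] [ 0.035 -0.002  0.   ] [-0.011  0.003  0.014]
```

Moment noise is about 0.02 N·m, so that reading is consistent. Taking orange out, held at 85 mm, and to the tray.

Request:
apply_moves(
  steps=[-2, -0.3, 0, 7, -4, -0.6, 0, 14, -6, -0.9, 0, 21, -8.3, -1.3, 0, 28, -8.3, -1.3, 0, 35, -8.3, -1.3, 0, 42, -8.3, -1.3, 0, 49, -8.3, -1.3, 0, 56],
  jaw=120,
)

```text
clock: 69.27
position: [0.4641, 0.2602, 0.2335]
ee_rot: [-0.001, 0.46, 0.888, -0.001]
contact_force: [-0.8, 0.2, 0.6]
width: 0.0452
gripper_force: 0.0
```

Request:
apply_moves(
  steps=[0, 0, 0, 7, 0, 0, 0, 14, 0, 0, 0, 21, 0, 0, -2, 28, 0, 0, -4, 35, 0, 0, -6, 42, 0, 0, -8, 49, 0, 0, -8, 56],
)

```text
clock: 69.93
position: [0.4614, 0.259, 0.1495]
ee_rot: [-0.005, -0.01, 1.0, -0.002]
contact_force: [-0.4, 0.2, -0.7]
width: 0.0455
gripper_force: 0.0
```

Request:
apply_moves(
  steps=[0, 0, 0, 7, 0, 0, -2, 8, 0, 0, -5, 8, 0, 0, -8, 8, 0, 0, -10.5, 8, 0, 0, -12, 8, 0, 0, -12, 8, 0, 0, -12, 8],
)

```text
clock: 70.6
position: [0.4638, 0.26, 0.0334]
ee_rot: [-0.002, -0.077, 0.997, -0.001]
contact_force: [0.4, -0.4, 0.3]
width: 0.0454
gripper_force: 0.0
```

Request:
apply_moves(
  steps=[0, 0, 0, 0, 0, 0, 0, 0, 0, 0, 0, 0, 0, 0, 0, 0, 0, 0, 0, 0, 0, 0, 0, 0],
  jaw=255,
  newtons=50,
)

```text
clock: 71.1
position: [0.4658, 0.2608, 0.0357]
ee_rot: [0.001, -0.077, 0.997, 0.0]
contact_force: [1.3, -0.4, 1.6]
width: 0.0088
gripper_force: 49.0
```

Request:
apply_moves(
  steps=[0, 0, 0.1, 0, 0, 0, 0.15, 0, 0, 0, 0.15, 0, 0, 0, 0.15, 0],
)

```text
clock: 71.43
position: [0.4647, 0.2604, 0.0362]
ee_rot: [-0.0, -0.077, 0.997, -0.0]
contact_force: [0.6, -0.3, 0.2]
width: 0.0087
gripper_force: 48.9
```

Request:
apply_moves(
  steps=[-1.3, -0.2, 0, 0, -2.6, -0.4, 0, 0, -4, -0.6, 0, 0, -5.5, -0.85, 0, 0, -7, -1.1, 0, 0, -8.2, -1.27, 0, 0, -8.2, -1.27, 3, 0, -8.2, -1.27, 7, 0],
)

```text
clock: 72.1
position: [0.3788, 0.2462, 0.1041]
ee_rot: [-0.005, -0.077, 0.997, -0.002]
contact_force: [1.9, 1.5, -1.0]
width: 0.009
gripper_force: 48.9
```

Request:
apply_moves(
  steps=[0, 0, 4, 0, 1.5, -2, 7, -3, 3.5, -5, 7, -6, 5, -8.5, 7, -9, 6, -12, 7, -12, 6.5, -16, 7, -15, 7, -20, 7, -18, 7.5, -24, 7, -21],
)

```text
clock: 72.77
position: [0.4577, 0.0061, 0.1762]
ee_rot: [-0.0, 0.107, 0.994, 0.0]
contact_force: [1.1, 0.0, -0.5]
width: 0.0089
gripper_force: 48.9
```

Request:
apply_moves(
  steps=[1, -4, 0, -3, 2.2, -8, 0, -6, 3.6, -11.5, 0, -6.4, 5.1, -15, 0, -6.4, 6.5, -18, 0, -6.4, 6.5, -18, 0, -6.4, 6.5, -18, 0, -6.4],
)

```text
clock: 73.35
position: [0.5232, -0.1737, 0.1756]
ee_rot: [-0.001, 0.162, 0.987, 0.0]
contact_force: [-0.1, 0.2, -1.5]
width: 0.0089
gripper_force: 49.0
```

Request:
apply_moves(
  steps=[0, 0, -3, 0, 0, 0, -6, 0, 0, 0, -9, 0, 0, 0, -12, 0, 0, 0, -14, 0, 0, 0, -14, 0, 0, 0, -14, 0, 0, 0, -14, 0],
)

```text
clock: 74.02
position: [0.5237, -0.1717, 0.0376]
ee_rot: [0.001, 0.161, 0.987, -0.0]
contact_force: [0.9, -0.6, 0.1]
width: 0.0088
gripper_force: 49.0
```

Run:
```python
from h import *
s=get_state();P=s["position"]; q=s["ee_rot"]; yaw=2*np.arctan2(q[2],q[1])-np.pi; print(P,np.degrees(yaw),s["contact_force"],s["width"])
for n in("side","top"):
    im=get_image(n); cv2.imwrite(f"pics/{n}P.png",im[:,:,::-1])
    t=np.arange(.03,.12,.005); 
    for off in(0,.008): print(n,off,[(int(a*1e3+.5),int(b[0]-b[2])) for a,b in zip(t,prof(n,im,P[:2],yaw,P[2]+.003,t,off))])
```

```text
[ 0.52373478 -0.1717456   0.03756303] -18.4981275998165 [ 0.86063858 -0.57412687  0.0836316 ] 0.008816027796731385
side 0 [(30, 0), (35, -2), (40, -2), (45, 0), (50, 1), (55, -1), (60, 9), (65, 68), (70, 133), (75, 147), (80, 141), (85, 131), (90, 103), (95, 45), (100, 10), (105, 5), (110, 4), (115, 4)]
side 0.008 [(30, -1), (35, -2), (40, -1), (45, -2), (50, -3), (55, -3), (60, 8), (65, 45), (70, 81), (75, 94), (80, 93), (85, 88), (90, 65), (95, 28), (100, 7), (105, 5), (110, 5), (115, 4)]
top 0 [(30, 12), (35, 11), (40, 8), (45, 10), (50, 10), (55, 12), (60, 12), (65, 14), (70, 14), (75, 16), (80, 17), (85, 20), (90, 20), (95, 23), (100, 23), (105, 23), (110, 23), (115, 25)]
top 0.008 [(30, 11), (35, 9), (40, 9), (45, 10), (50, 12), (55, 14), (60, 15), (65, 13), (70, 15), (75, 19), (80, 20), (85, 19), (90, 21), (95, 23), (100, 22), (105, 23), (110, 24), (115, 23)]
```

Request:
apply_moves(
  steps=[0.2, -0.05, -0.8, 0, 0.2, -0.05, -1.6, 0, 0.2, -0.05, -2.0, 0, 0.2, -0.05, -2.4, 0, 0.2, -0.05, -2.5, 0, 0.2, -0.05, -2.5, 0],
)

```text
clock: 74.62
position: [0.5246, -0.1726, 0.0107]
ee_rot: [-0.001, 0.161, 0.987, 0.0]
contact_force: [0.9, -0.9, -0.5]
width: 0.009
gripper_force: 49.0
```

Request:
apply_moves(
  steps=[0, 0, -0.1, 0, 0, 0, -0.2, 0, 0, 0, -0.3, 0, 0, 0, -0.3, 0],
)

```text
clock: 74.95
position: [0.5252, -0.1728, 0.0101]
ee_rot: [0.0, 0.161, 0.987, -0.0]
contact_force: [-3.3, 1.1, 11.3]
width: 0.0086
gripper_force: 51.3
```

Contact at floor height. Releasing and backing away for a last look.

Request:
apply_moves(
  steps=[0, 0, 0, 0, 0, 0, 0, 0, 0, 0, 0, 0, 0, 0, 0, 0],
  jaw=120,
)

```text
clock: 75.28
position: [0.5251, -0.1727, 0.0082]
ee_rot: [0.0, 0.161, 0.987, 0.0]
contact_force: [-0.5, 0.9, -0.1]
width: 0.0448
gripper_force: 0.0
```

Request:
apply_moves(
  steps=[0, 0, 3, 0, 0, 0, 7, 0, 0, 0, 11, 0, 0, 0, 15, 0, -2, -3, 17, 0, -5, -5, 18, 0, -8, -8, 18, 0, -11, -10, 18, 0],
)

```text
clock: 75.95
position: [0.4147, -0.2748, 0.1894]
ee_rot: [0.001, 0.161, 0.987, -0.001]
contact_force: [-0.7, 0.1, -0.7]
width: 0.0452
gripper_force: 0.0
```

Request:
apply_moves(
  steps=[-3, -3, 0, 0, -6, -6, 0, 0, -8, -9, 0, 0, -9, -12, 0, 0, -10, -15, 0, 0, -11, -18, 0, 0, -12, -21, 0, 0, -13, -24, 0, 0],
)

```text
clock: 76.62
position: [0.2842, -0.514, 0.188]
ee_rot: [-0.0, 0.161, 0.987, 0.0]
contact_force: [-0.0, -0.7, 0.1]
width: 0.0453
gripper_force: 0.0
```

Run:
```python
from h import *
print(get_state()["position"],get_state()["contact_force"])
V=[]
t=np.arange(-.12,.024,.004); print((np.round(t*1e3)).astype(int).tolist())
for n in("side","top"):
    im=get_image(n); cv2.imwrite(f"pics/{n}Q.png",im[:,:,::-1])
    V.append(cv2.resize(rect(n,im,.010,.43,.66,-.38,-.12,3)[:,:,::-1],(400,354)))
    for c in SL: 
        v=prof(n,im,SL[c],np.radians(-18.5),.012,t); print(n,c,(v[:,0]).tolist())
o=[cv2.resize(im[y:y+55,x:x+100,::-1],(400,220),interpolation=cv2.INTER_CUBIC) for im,x,y in((cv2.imread("pics/sideQ.png")[:,:,::-1],145,245),(cv2.imread("pics/topQ.png")[:,:,::-1],140,155))]
cv2.imwrite("pics/final.png",np.vstack([np.hstack(V),np.hstack(o)]))
```

```text
[ 0.28415635 -0.51403663  0.18796004] [-0.03290158 -0.72975164  0.11477353]
[-120, -116, -112, -108, -104, -100, -96, -92, -88, -84, -80, -76, -72, -68, -64, -60, -56, -52, -48, -44, -40, -36, -32, -28, -24, -20, -16, -12, -8, -4, 0, 4, 8, 12, 16, 20]
side white [95, 92, 98, 103, 107, 115, 124, 144, 172, 189, 192, 192, 194, 196, 196, 194, 194, 194, 196, 195, 199, 208, 217, 219, 218, 221, 224, 226, 226, 226, 225, 216, 187, 140, 114, 113]
side blue [158, 149, 166, 178, 189, 194, 196, 197, 196, 196, 197, 197, 197, 195, 192, 191, 189, 190, 191, 189, 166, 124, 81, 58, 56, 53, 55, 56, 57, 58, 58, 59, 68, 86, 104, 117]
side orange [150, 131, 136, 160, 175, 187, 193, 195, 195, 196, 198, 197, 197, 196, 197, 195, 196, 197, 196, 195, 195, 200, 209, 209, 209, 209, 207, 209, 219, 221, 221, 219, 206, 173, 136, 123]
top white [96, 91, 89, 96, 104, 107, 116, 137, 163, 173, 172, 173, 170, 173, 173, 171, 171, 171, 174, 177, 182, 183, 190, 189, 191, 189, 190, 193, 194, 196, 195, 189, 174, 137, 109, 100]
top blue [149, 141, 146, 159, 171, 175, 181, 176, 178, 173, 180, 176, 176, 177, 176, 176, 176, 177, 178, 175, 148, 100, 69, 62, 61, 59, 61, 60, 60, 58, 59, 61, 66, 79, 91, 99]
top orange [147, 134, 123, 134, 155, 166, 170, 173, 172, 172, 172, 173, 172, 171, 173, 173, 174, 174, 177, 174, 175, 172, 177, 180, 183, 183, 186, 188, 189, 191, 190, 188, 174, 142, 107, 96]
```

View pics/final.png

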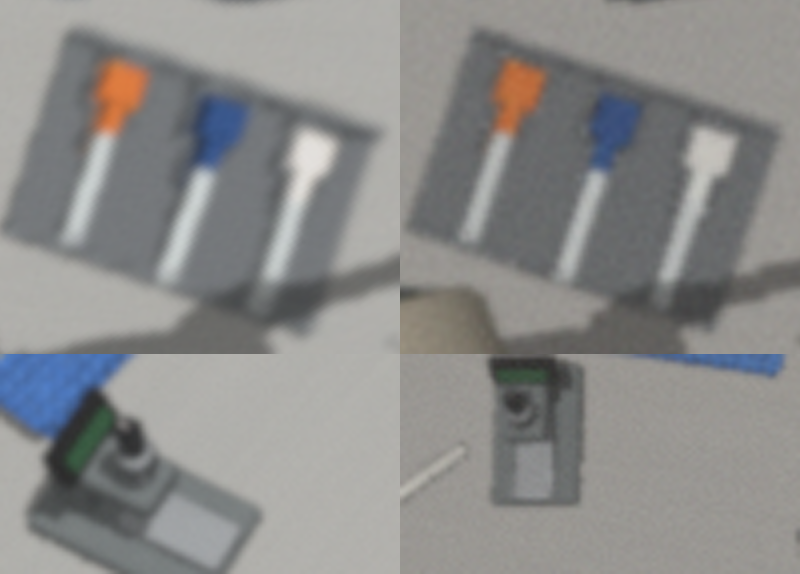

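Final view: orange, blue and white each lie in their own compartment with pads at the wide end, and the micrometer is empty and open. Blue's neck at (205,150) in the side panel looks broader, so I check its height and lateral seating numerically against the others.

Run:
```python
from h import *
yaw=np.radians(-18.5); e=np.array([np.cos(yaw),np.sin(yaw)]); y=np.arange(-.024,.0241,.001)
for c in SL:
    for x in(-.09,-.075,-.06,-.05,-.026,-.004,.004):
        r=[]
        for n in("side","top"):
            im=cv2.imread(f"pics/{n}Q.png")[:,:,::-1].astype(np.float32)
            bg=np.float32([112,115,117]) if n=="side" else np.float32([98,98,98])
            v=prof(n,im,np.array(SL[c])+x*e,yaw+np.pi/2,.012,y).astype(float); b=np.median(v[[0,1,2,-3,-2,-1]],0)
            d=np.abs(v-b).max(1); h=d.max()*.5; i=np.nonzero(d>h)[0]; r+= [round((y[i[0]]+y[i[-1]])/2*1e3,1),round((y[i[-1]]-y[i[0]])*1e3,1)]
        print(c,int(x*1e3),"side mid,width",r[:2],"top",r[2:],"diff",round(r[0]-r[2],1))
```

```text
white -90 side mid,width [np.float64(1.0), np.float64(12.0)] top [np.float64(2.5), np.float64(11.0)] diff -1.5
white -75 side mid,width [np.float64(0.0), np.float64(12.0)] top [np.float64(1.5), np.float64(11.0)] diff -1.5
white -60 side mid,width [np.float64(0.0), np.float64(12.0)] top [np.float64(1.5), np.float64(11.0)] diff -1.5
white -50 side mid,width [np.float64(1.0), np.float64(12.0)] top [np.float64(1.5), np.float64(11.0)] diff -0.5
white -26 side mid,width [np.float64(1.0), np.float64(14.0)] top [np.float64(1.0), np.float64(12.0)] diff 0.0
white -4 side mid,width [np.float64(0.5), np.float64(25.0)] top [np.float64(1.5), np.float64(27.0)] diff -1.0
white 4 side mid,width [np.float64(0.5), np.float64(25.0)] top [np.float64(1.5), np.float64(27.0)] diff -1.0
blue -90 side mid,width [np.float64(-1.5), np.float64(11.0)] top [np.float64(0.5), np.float64(11.0)] diff -2.0
blue -75 side mid,width [np.float64(-2.0), np.float64(12.0)] top [np.float64(0.5), np.float64(11.0)] diff -2.5
blue -60 side mid,width [np.float64(-3.0), np.float64(12.0)] top [np.float64(0.5), np.float64(11.0)] diff
[... 529 characters left out ...]
p.float64(12.0)] diff -1.0
orange -75 side mid,width [np.float64(0.0), np.float64(12.0)] top [np.float64(0.5), np.float64(11.0)] diff -0.5
orange -60 side mid,width [np.float64(-1.0), np.float64(12.0)] top [np.float64(0.5), np.float64(11.0)] diff -1.5
orange -50 side mid,width [np.float64(-1.0), np.float64(12.0)] top [np.float64(0.5), np.float64(11.0)] diff -1.5
orange -26 side mid,width [np.float64(-0.5), np.float64(13.0)] top [np.float64(1.0), np.float64(12.0)] diff -1.5
orange -4 side mid,width [np.float64(-0.5), np.float64(27.0)] top [np.float64(0.5), np.float64(25.0)] diff -1.0
orange 4 side mid,width [np.float64(-0.5), np.float64(25.0)] top [np.float64(0.5), np.float64(25.0)] diff -1.0
```

Blue is not flat. The side/top lateral difference grows toward the pad and the inlay shows around it, so the pad sits on the ribs about 5 mm too far back. I regrip it, lift, shift it 4.5 mm forward and lay it down.

Request:
apply_moves(
  steps=[3, 4, 0, 0, 5.5, 7, 0, 0, 8, 10, 0, 0, 10.5, 13, 0, 0, 13, 16, 0, 0, 15.5, 19, 0, 0, 18, 22, 0, 0, 20, 25.5, 0, 0],
)

```text
clock: 77.38
position: [0.4866, -0.256, 0.1882]
ee_rot: [0.0, 0.161, 0.987, -0.0]
contact_force: [0.3, -0.6, 0.8]
width: 0.0452
gripper_force: 0.0
```

Request:
apply_moves(
  steps=[1.8, 2.4, -3, 0, 1.8, 2.4, -7, 0, 1.8, 2.4, -11, 0, 1.8, 2.4, -13, 0, 1.8, 2.4, -13, 0, 1.8, 2.4, -13, 0, 1.8, 2.4, -13, 0, 1.8, 2.4, -13, 0],
)

```text
clock: 78.05
position: [0.5045, -0.2347, 0.0604]
ee_rot: [0.002, 0.161, 0.987, -0.001]
contact_force: [0.1, 0.3, 0.6]
width: 0.0448
gripper_force: 0.0
```

Request:
apply_moves(
  steps=[-0.1, 0, -2, 0, -0.1, 0, -4, 0, -0.1, 0, -5, 0, -0.1, 0, -5, 0, -0.1, 0, -5, 0, -0.1, 0, -5, 0],
)

```text
clock: 78.55
position: [0.503, -0.2344, 0.0096]
ee_rot: [0.001, 0.161, 0.987, -0.0]
contact_force: [-0.7, -0.4, 0.9]
width: 0.0453
gripper_force: 0.0
```

Request:
apply_moves(
  steps=[0, 0, 0, 0, 0, 0, 0, 0, 0, 0, 0, 0, 0, 0, 0, 0, 0, 0, 0, 0, 0, 0, 0, 0],
  jaw=255,
  newtons=50,
)

```text
clock: 79.05
position: [0.5026, -0.2339, 0.0092]
ee_rot: [0.001, 0.161, 0.987, -0.0]
contact_force: [0.3, 0.9, 5.6]
width: 0.0096
gripper_force: 49.0
```

Request:
apply_moves(
  steps=[0, 0, 0.5, 0, 0, 0, 1, 0, 0, 0, 1, 0, 0.2, -0.07, 1, 0, 0.43, -0.14, 1, 0, 0.43, -0.14, 1, 0, 0.43, -0.14, 1, 0],
)

```text
clock: 79.63
position: [0.5064, -0.2351, 0.0181]
ee_rot: [-0.0, 0.161, 0.987, 0.0]
contact_force: [-1.3, 0.4, -0.8]
width: 0.0097
gripper_force: 48.8
```

Request:
apply_moves(
  steps=[0, 0, -0.3, 0, 0, 0, -0.6, 0, 0, 0, -0.9, 0, 0, 0, -1, 0, 0, 0, -1, 0, 0, 0, -1, 0],
)

```text
clock: 80.13
position: [0.5063, -0.2351, 0.0086]
ee_rot: [-0.0, 0.161, 0.987, 0.0]
contact_force: [-1.1, 1.0, 3.4]
width: 0.0102
gripper_force: 49.4
```

Request:
apply_moves(
  steps=[0, 0, 0, 0, 0, 0, 0, 0, 0, 0, 0, 0, 0, 0, 0, 0],
  jaw=120,
)

```text
clock: 80.47
position: [0.5063, -0.235, 0.0081]
ee_rot: [-0.0, 0.161, 0.987, 0.0]
contact_force: [-0.8, 0.2, 0.5]
width: 0.0454
gripper_force: 0.0
```

Request:
apply_moves(
  steps=[0, 0, 3, 0, 0, 0, 7, 0, 0, 0, 11, 0, 0, 0, 15, 0, -2, -3, 17, 0, -5, -5, 18, 0, -8, -8, 18, 0, -11, -10, 18, 0],
)

```text
clock: 81.13
position: [0.396, -0.3373, 0.1896]
ee_rot: [0.001, 0.161, 0.987, -0.002]
contact_force: [0.8, -0.8, -0.7]
width: 0.0453
gripper_force: 0.0
```

Request:
apply_moves(
  steps=[-3, -3, 0, 0, -6, -6, 0, 0, -8, -9, 0, 0, -9, -12, 0, 0, -10, -15, 0, 0, -11, -18, 0, 0, -11, -18, 0, 0, -11, -18, 0, 0],
)

```text
clock: 81.8
position: [0.2855, -0.5164, 0.1876]
ee_rot: [-0.0, 0.162, 0.987, 0.0]
contact_force: [0.8, 0.2, -0.1]
width: 0.0452
gripper_force: 0.0
```

Run:
```python
from h import *
yaw=np.radians(-18.5); e=np.array([np.cos(yaw),np.sin(yaw)]); y=np.arange(-.024,.0241,.001)
I={n:get_image(n).astype(np.float32) for n in("side","top")}
print(get_state()["position"])
for c in SL:
    t=np.arange(-.05,.024,.001)
    for n in I:
        v=prof(n,I[n],SL[c],yaw,.012,t); d=v[:,0]-v[:,2]; 
        k=np.abs(d-np.median(d[:6])) if c!="white" else v[:,0]-v[-1,0]; i=np.nonzero(k>k.max()/2)[0]; print(c,n,"colour from",round(t[i[0]]*1e3),"to",round(t[i[-1]]*1e3),end="; ")
    print()
    for x in(-.09,-.06,-.026,0):
        r=[]
        for n in I:
            v=prof(n,I[n],np.array(SL[c])+x*e,yaw+np.pi/2,.012,y).astype(float); b=np.median(v[[0,1,2,-3,-2,-1]],0)
            d=np.abs(v-b).max(1); i=np.nonzero(d>d.max()*.5)[0]; r+=[(y[i[0]]+y[i[-1]])/2*1e3,(y[i[-1]]-y[i[0]])*1e3]
        print(c,int(x*1e3),np.round(r,1).tolist(),"diff",round(r[0]-r[2],1))
```

```text
[ 0.28628455 -0.51416604  0.18783033]
white side colour from -50 to 8; white top colour from -50 to 10; 
white -90 [1.0, 12.0, 3.0, 10.0] diff -2.0
white -60 [0.0, 12.0, 1.5, 11.0] diff -1.5
white -26 [0.5, 13.0, 1.5, 13.0] diff -1.0
white 0 [0.5, 25.0, 1.5, 27.0] diff -1.0
blue side colour from -32 to 10; blue top colour from -33 to 11; 
blue -90 [0.5, 13.0, 2.5, 11.0] diff -2.0
blue -60 [0.0, 12.0, 1.5, 11.0] diff -1.5
blue -26 [2.5, 17.0, 1.5, 13.0] diff 1.0
blue 0 [2.5, 29.0, 2.0, 30.0] diff 0.5
orange side colour from -32 to 12; orange top colour from -32 to 12; 
orange -90 [-0.5, 11.0, 0.5, 11.0] diff -1.0
orange -60 [-1.0, 12.0, 0.0, 12.0] diff -1.0
orange -26 [-0.5, 13.0, 1.0, 12.0] diff -1.5
orange 0 [-0.5, 25.0, 0.5, 25.0] diff -1.0
```

Blue is now flat: the lateral difference is constant along its stem as for the others, and its colour edge is at −32 mm, same as orange. Handing in.

```bash
python3 -c "
from rig import *
print(sign_off())"
```

```text
the job is handed in; nothing more can be done
None
```

The job is handed in at about 82 s of 210: white, blue and orange were measured in that order and filed flat in their own compartments, and the jaws are left open; the read-out values themselves were not checked.

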